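# Clear the coding jig and hold a carton square in its corner

## Robot

A 7-joint arm with a two-finger parallel gripper is mounted at the origin on the work surface. World frame = base frame: x ahead of the robot, y to its left, z up, the work surface at z = 0. Lengths are in mm, angles in rad, forces in N, time in s.
With the tool pointing down it reaches from about 400 to 875 mm from the base axis. Payload 6.5 kg.
Tool frame: the origin (TCP) lies midway between the tips of the shut fingers; the grasp point (between the pads) lies 19 mm behind it; z points along the fingers, x is the direction in which the jaws open and shut, and the axes are right-handed (so a half turn about z gives the same grasp; the last joint's range is limited). The gripper opens to 88 mm and grips with 3 to 60 N. Pads are 18 mm wide; open, the fingers measure 123 mm over their backs; the gripper's body (75 mm by 187 mm) begins 45 mm behind the grasp point.
Start: joints at [-1.216, 0.536, -0.004, 1.538, 0.003, 1.067, -0.071], TCP at [265.513, 593.29, 238.716] pointing down, gripper open.
Joint ranges: [-2.7, 2.7], [-0.37, 2.16], [-1.27, 1.26], [0.24, 2.4], [-1.31, 4.45], [0.19, 1.91], [-2.76, 2.76]. Speed limits (rad/s): [2.39, 2.39, 3.14, 3.14, 3.14, 3.14, 3.14].

## Interface

Orientations are given as a unit quaternion [w, x, y, z].
In Python, from bench import env, eyes, recognise, regions_of gives the robot as it stands.
- The arm moves only by the tool play_rows, never from a script. Its arguments are lists of equal length, an entry for each row: "linear": the shift along the tool's x, y, z in m, a list of three; "rot": the turn, a rotation vector about the tool's x, y, z in degrees, a list of three. In form: {"linear": [[tx, ty, tz], ...], "rot": [[ax, ay, az], ...]}. A call has 1 to 20 rows; each row shifts and turns the pose as measured when the row begins, along the tool's axes as they then stand; what a row does not reach is not made up. A row lasts 1/8 s, in which the tool goes at most 62.5 mm and 10.7 degrees, less where a joint would pass 70% of its speed; a pose out of reach is approached as far as the arm can. A call is refused whole if a number of a shift passes 0.0625 or a number of a turn 10.7, either way. A call with a gripper value outside its range is refused whole. "hand" is the closure, from 0 (fully open) to 1 (shut), set as the call begins (left out, the last holds). The fingers move at their own pace and stop on an object; "force" is the grip in N (left out, the last holds). Time passes only in rows, so rows that do not move let the fingers close. It gives the time, the measured TCP pose, the force and the opening at its end, in the units of the state.
- env.state(): the state, without advancing time (a new reading comes with each control period).
- eyes.get_image(name): name is "scene" or "top" or "wrist"; returns a dict with "pixels" (400x640x3 uint8, blue, green, red), "z_map" (400x640 float32, mm along the optical axis (not along the pixel's ray), 0 where there is no reading), "vertical_fov" (degrees; the focal length in pixels is half the picture's height over the tangent of half this angle, whatever the lens; pixels are square), "cx", "cy" (the principal point, pixels), "rvec" (rotation vector, rad) and "tvec" (3), from world to camera coordinates, as OpenCV has them. Camera axes: x right, y down, z forward; pixel columns grow to the right and rows downward; lengths in mm; the calibration is good to about 2 mm. A picture is of the moment at which its call begins.
- env.job_done(): hands the job in, once; it reports no verdict.
Trained networks look in the newest picture that a camera, given by its name, has taken for a name from the list of things; names that differ only in an ending like _2 or _b are one class to them, and where a whole thing is asked for, a point or a joint stands for the part that bears it (a point fixed in the world has none). Each returns a list of dicts, best first, with "conf" (0 to 1); they miss things now and then, are a little off and sometimes report something else, mostly with a low value. They report only what shows in the picture. A call takes as long as a camera call.
- recognise(camera, query): "at" ([x, y, z] in mm, in world coordinates, good to about 4 mm: the middle of the surface that is visible of it).
- regions_of(camera, query): "pixels" (400x640 bool, what is visible of it).
The state is a dict: "clock": time; "q": joint angles; "qvel": joint speeds; "tau": joint torques, N m; "ee_pos": TCP position; "eef_rot": TCP orientation; "force": force on the tool from outside, world axes, zero at the start; "ft_torque": the same for the moment, N m; "opening": opening from 0.0 (shut) to 1.0 (fully open).
Only numpy, scipy, OpenCV 4.12 (cv2) and the standard library are available. Lean on these libraries where they do the work, as an engineer would, in place of code of your own. Each camera call takes 0.05 s, during which the arm holds its last target.

## Task

The date coder has been set up, but its white setting block is still standing in the corner of the coding jig: put the block back in its own pocket of the block rack (the one made to its length), all the way down and let go of it. Then stand the carton flat on the jig plate, a narrow end towards the print head, press it into the corner so that it is tight and square against the end stop and the side fence at once, firmly but without crushing it, and finish while holding it pressed there, ready for coding. Leave everything else on the bench where it is.

Things in the scene. Friction and masses are not known exactly. Their poses are not given: they have to be found in the camera images.
- block_center (a point): centre (half-way up) of the setting block that stands in the jig's corner, a few mm from both fences: white plastic, 70 long (x) x 30 wide (y) x 60 mm high (z), about 0.18 kg. It stands upright on the jig plate, nearly in line with the jig
- pocket (a point): centre of the floor of the block's own pocket, the middle one of three in the grey rack; x along the pocket's length, z up. The pocket is 76 x 36 mm (block plus 3 mm all round), 18 mm deep with a small chamfer; its floor is 6 mm and its rim 24 mm above the bench
- rack: grey block rack, fixed, 125 (x) x 235 (y) x 24 mm; origin at the centre of its underside. Its three pockets lie side by side, 75 mm apart along y, their lengths along x, each with a small picture label at its -x end. The rack and the jig stand on either side of the carton, either way round
- long_pocket (a point): centre of the floor of the rack's longest pocket (96 x 36 mm, same depth), at the +y end of the rack: also empty, but it belongs to a 90 mm block that is not here
- carton_center (a point): centre (half-way up) of the brown cardboard carton that stands alone on the bench in the middle: 120 long (x) x 60 wide (y) x 75 mm high (z), about 0.17 to 0.34 kg, rigid; both ends are alike. The coded cartons in the tray at the back are not to be used
- corner (a point): the jig's inner corner, at the height of the jig plate's top, where the inner faces of end stop and side fence meet. x points along the side fence to the end stop, y from the plate to the side fence, so the plate's free area lies at -x, -y; z up. The seated carton's centre is at x -60, y -30, z +37.5 mm from here
- jig: the coding jig, fixed: dark steel plate 200 (x) x 170 (y) x 10 mm, origin at the centre of its underside, axes as those of point corner, which lies at x +85, y +70, z +10 mm
- end_stop: aluminium end stop along the jig's y, 55 mm high above the plate, 12 mm thick, 124 mm long, with a window for the print head's nose (behind its face); behind it stands the grey print head, top 85 mm above the bench, reaching 120 mm beyond the stop's inner face. Origin at point corner
- side_fence: low aluminium side fence along the jig's x, 25 mm high above the plate, 12 mm thick, 130 mm long from the corner. A finger beside the carton or the block can stand above it. Origin at point corner
- carton: the carton itself, origin at the centre of its underside
- block: the setting block itself, origin at the centre of its underside
- short_block: bystander: shorter white setting block, 50 x 30 x 60 mm, standing in the rack's short end pocket; origin at the centre of its underside
- tub_a: bystander: sealed round food tub, 110 mm across, 56 mm high; origin at the centre of its underside
- tub_b: bystander: a second such tub
- tape: bystander: roll of parcel tape lying flat, 90 mm across, 48 mm high; origin at the centre of its underside
- wipes: bystander: white screw-cap jar of wipes, 66 mm across, 95 mm high; origin at the centre of its underside
- driver: bystander: black-handled screwdriver lying at the right of the bench
- cartridge: bystander: spare black ink cartridge, 75 x 26 mm, 57 mm high, at the left of the bench; origin at the centre of its underside

How it is judged:
By the outcome, as a careful person would: the job done as asked, in the order asked, and still so for the second after the job is handed in, while the arm keeps its last pose, push and grip.
It also fails if it takes over 72 s, if anything falls off the work surface, if the arm or the gripper's body presses on something with over 40 N, if the wrist force passes 120 N, or if a joint passes its speed limit or range.

## Working session

There is one attempt and no reset: what is moved stays moved. The work goes in short steps, Python scripts to look and compute and a tool call to move; the robot and the scene stay as the last step left them, time stands still between calls to the robot, and variables do not carry over. Pictures are saved under pics/ and viewed, and the job is handed in when it is done.

Besides the shell and the picture viewer there is one more tool, called after "Emit:" in YAML: its name, and indented under it one key for each argument. play_rows: Moves the arm, as the interface text tells. Its arguments: {"type":"object","properties":{"linear":{"type":"array","items":{"type":"array","items":{"type":"number"}}},"rot":{"type":"array","items":{"type":"array","items":{"type":"number"}}},"hand":{"type":"number"},"force":{"type":"number"}},"required":["linear","rot"]}

```bash
ls; mkdir -p pics; python3 - <<'E'
from bench import env, eyes, recognise, regions_of
import cv2
print(env.state())
for n in ["scene","top","wrist"]:
    d=eyes.get_image(n); cv2.imwrite(f"pics/{n}0.png",d["pixels"])
    print(n,d["vertical_fov"],d["cx"],d["cy"],d["rvec"],d["tvec"])
for c in ["top","scene"]:
  for q in ["block","pocket","rack","long_pocket","carton","corner","jig","end_stop","side_fence","short_block","tub_a","tape","wipes","cartridge","block_center","carton_center"]:
    print(c,q,[(round(r["conf"],2),[round(float(v)) for v in r["at"]]) for r in recognise(c,q)[:4]])
E
```

```text
pics
{'clock': 0.0, 'q': array([-1.21619173,  0.53717162, -0.00446165,  1.53886873,  0.00261076,
        1.06726682, -0.07121808]), 'qvel': array([ 0.00075623, -0.0014799 ,  0.00089264, -0.00177148,  0.00174156,
        0.00158372, -0.00127672]), 'tau': array([-4.48503170e-04, -5.70980215e+01,  9.90537889e-01, -2.51607782e+01,
       -5.62761433e-02,  1.79619557e-02,  1.64350649e-04]), 'ee_pos': array([265.27844157, 592.73682646, 237.83702466]), 'eef_rot': array([ 5.15092672e-04,  8.39172807e-01,  5.43864203e-01, -6.81609330e-04]), 'force': array([-0.38587697,  0.23608659,  0.19570419]), 'ft_torque': array([-0.03896615, -0.0414807 , -0.0230957 ]), 'opening': 0.9985635166762451}
scene 42.2900815696585 314.4533529067187 199.62416352479443 [ 2.32864039  1.27209196 -0.36689736] [-310.38497861 -388.61718435 1835.50643529]
top 47.89035522360401 319.0708337112127 199.4648798205967 [ 2.21204623 -2.18008196  0.08173992] [ -23.14540265  576.35605215 1815.37577582]
wrist 65.21892015721404 321.2984520639889 199.33913964086508 [-2.4062394  -1.55896222 -0.24393636] [-648.17190938  -42.1051038   39
[... 873 characters left out ...]
[(0.43, [614, -295, 62]), (0.37, [386, -90, 74])]
scene rack [(0.62, [519, 334, 24])]
scene long_pocket [(0.69, [517, 334, 25])]
scene carton [(0.87, [575, 1, 76]), (0.32, [614, -295, 59])]
scene corner [(0.94, [569, -290, 8])]
scene jig [(0.73, [574, -290, 13])]
scene end_stop [(0.65, [614, -294, 60])]
scene side_fence [(0.75, [530, -222, 34])]
scene short_block [(0.55, [487, 246, 60])]
scene tub_a [(0.83, [799, -63, 63]), (0.62, [788, 55, 59]), (0.21, [559, -256, 67])]
scene tape [(0.72, [365, 59, 31])]
scene wipes [(0.8, [383, -91, 79]), (0.67, [573, -288, 12])]
scene cartridge [(0.75, [483, 524, 44])]
scene block_center [(0.67, [561, -256, 68])]
scene carton_center [(0.77, [574, 0, 74])]
```

View pics/top0.png

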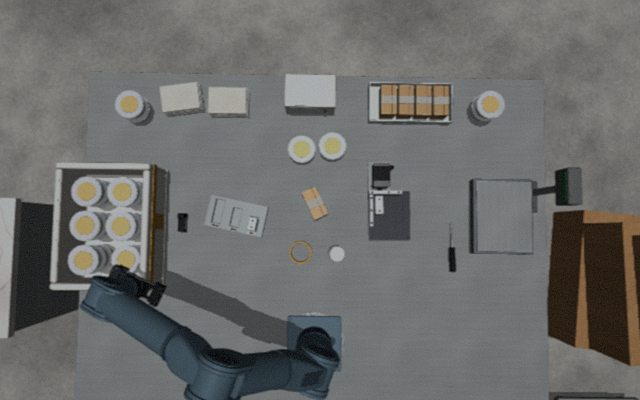

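View pics/scene0.png

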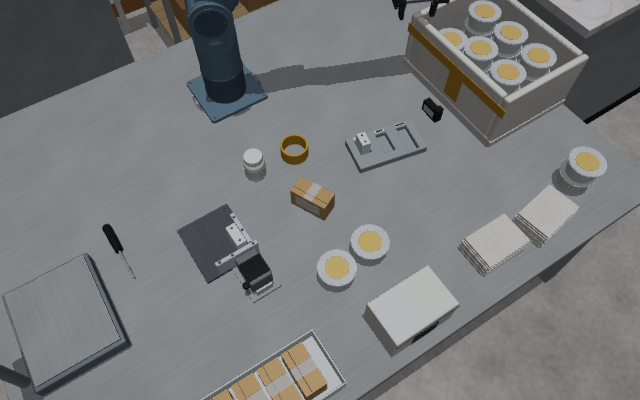

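View pics/wrist0.png

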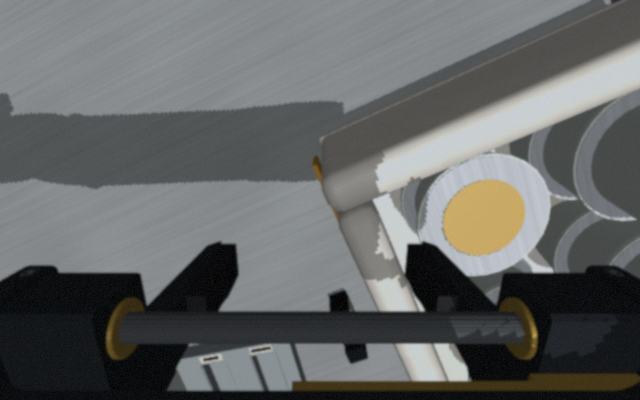

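```bash
cat > h.py <<'E'
import numpy as np, cv2
from scipy.spatial.transform import Rotation as R
from bench import env, eyes, recognise, regions_of
def pose():
    s=env.state(); q=s["eef_rot"]
    return np.array(s["ee_pos"]),R.from_quat([q[1],q[2],q[3],q[0]]),s
def down(yaw): # tool x axis at yaw deg, z down
    y=np.radians(yaw); x=np.array([np.cos(y),np.sin(y),0]); z=np.array([0,0,-1.]); return R.from_matrix(np.c_[x,np.cross(z,x),z])
def yawof(r):
    x=r.as_matrix()[:,0]; return np.degrees(np.arctan2(x[1],x[0]))
def plan(waypts,vmax=58,wmax=10):
    """waypts list of (pos mm,yaw deg); prints rows"""
    p,r,s=pose(); lin=[];rot=[]
    for P,Y in waypts:
        P=np.array(P,float); r1=down(Y)
        dr=(r.inv()*r1).as_rotvec(degrees=True)
        n=max(1,int(np.ceil(np.linalg.norm(P-p)/vmax)),int(np.ceil(np.linalg.norm(dr)/wmax)))
        for i in range(n):
            lin.append([round(float(v),4) for v in (r.inv().apply((P-p)/n))/1000]); 
            rot.append([round(float(v),2) for v in dr/n]); r=r*R.from_rotvec(dr/n,degrees=True)
        p=P
    print(len(lin),"rows"); print(lin); print(rot)
def cam(d):
    Rm=cv2.Rodrigues(np.array(d["rvec"],float))[0]; t=np.array(d["tvec"],float).ravel()
    f=200/np.tan(np.radians(d["vertical_fov"])/2); return Rm,t,f
def pix2plane(d,uv,z):
    Rm,t,f=cam(d); uv=np.atleast_2d(np.array(uv,float)); ray=np.c_[(uv[:,0]-d["cx"])/f,(uv[:,1]-d["cy"])/f,np.ones(len(uv))]@Rm
    c=-Rm.T@t; k=(z-c[2])/ray[:,2]; return c+ray*k[:,None]
def w2pix(d,P):
    Rm,t,f=cam(d); X=np.atleast_2d(P)@Rm.T+t; return np.c_[f*X[:,0]/X[:,2]+d["cx"],f*X[:,1]/X[:,2]+d["cy"]]
def cloud(d):
    Rm,t,f=cam(d); Z=d["z_map"]; v,u=np.mgrid[0:400,0:640]
    X=np.stack([(u-d["cx"])/f*Z,(v-d["cy"])/f*Z,Z],-1); return (X-t)@Rm, Z>0
E
python3 - <<'E'
from h import *
p,r,s=pose(); d=eyes.get_image("wrist"); Rm,t,f=cam(d)
print(r.inv().apply(-Rm.T@t-p)); print((r.inv()*R.from_matrix(Rm.T)).as_matrix().round(3), yawof(r))
d=eyes.get_image("top"); cv2.imwrite("pics/topz.png",cv2.resize(d["pixels"][150:280,170:420],None,fx=3.2,fy=3.2,interpolation=cv2.INTER_CUBIC))
E
```

```text
[  -0.66071685  -80.14581851 -145.26923673]
[[ 1.    -0.    -0.001]
 [ 0.001  0.951  0.308]
 [ 0.001 -0.308  0.951]] 65.89211188530768
```

View pics/topz.png

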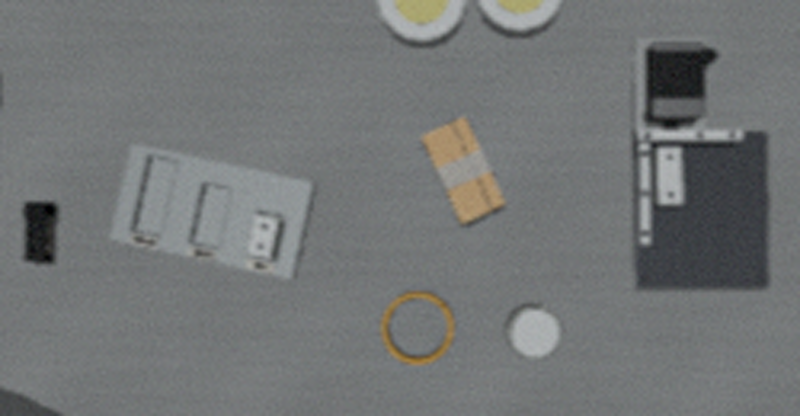

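```bash
python3 -c "
from h import *
plan([((460,325,230),79)])"
```

```text
6 rows
[[-0.0276, 0.0478, 0.0015], [-0.0294, 0.0468, 0.0015], [-0.0311, 0.0456, 0.0015], [-0.0329, 0.0444, 0.0015], [-0.0345, 0.0431, 0.0015], [-0.0361, 0.0418, 0.0015]]
[[0.0, -0.0, -2.18], [0.0, -0.0, -2.18], [0.0, -0.0, -2.18], [0.0, -0.0, -2.18], [0.0, -0.0, -2.18], [0.0, -0.0, -2.18]]
```

Emit:
play_rows:
  linear:
    - [-0.0276, 0.0478, 0.0015]
    - [-0.0294, 0.0468, 0.0015]
    - [-0.0311, 0.0456, 0.0015]
    - [-0.0329, 0.0444, 0.0015]
    - [-0.0345, 0.0431, 0.0015]
    - [-0.0361, 0.0418, 0.0015]
    - [0, 0, 0]
  rot:
    - [0, 0, -2.2]
    - [0, 0, -2.2]
    - [0, 0, -2.2]
    - [0, 0, -2.2]
    - [0, 0, -2.2]
    - [0, 0, -2.2]
    - [0, 0, 0]

```text
clock: 2.72
ee_pos: [467.2, 318.8, 229.4]
eef_rot: [-0.0, 0.768, 0.64, 0.002]
force: [0.5, 0.9, -0.4]
opening: 1.002
```

```bash
python3 - <<'E'
from h import *
p,r,s=pose(); print(p,yawof(r),s["q"],s["clock"])
d=eyes.get_image("wrist"); np.savez("rack.npz",**d); cv2.imwrite("pics/rack1.png",d["pixels"])
for q in ["rack","pocket","long_pocket","short_block"]: print(q,[(round(x["conf"],2),x["at"]) for x in recognise("wrist",q)[:2]])
E
```

```text
[467.18733474 318.785855   229.35258615] 79.6210578522009 [-0.69291311  0.40115233  0.01925354  1.77985176 -0.00995442  0.95768028
  0.72016448] 2.725
rack [(0.85, [507.7, 332.5, 23.2])]
pocket [(0.78, [506.6, 329.9, 27.6])]
long_pocket [(0.76, [508.2, 334.8, 22.4])]
short_block [(0.86, [469.4, 259.0, 68.9])]
```

View pics/rack1.png

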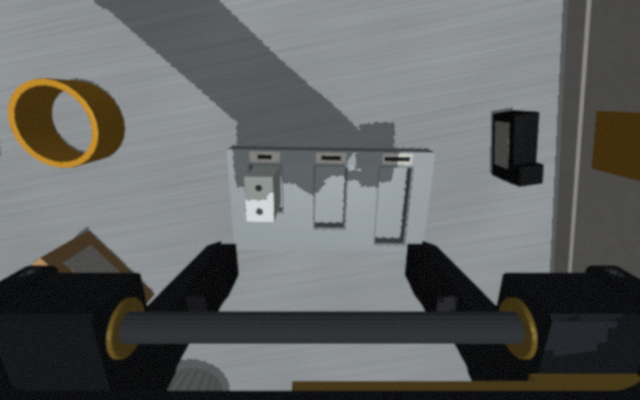

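```bash
python3 - <<'E'
from h import *
d=dict(np.load("rack.npz")); X,ok=cloud(d)
sub=np.zeros((400,640),bool); sub[140:250,222:440]=1
m=ok&sub&(abs(X[...,2]-24)<6)
print(m.sum(), np.std(X[m][:,2]),np.mean(X[m][:,2]))
m2=cv2.morphologyEx(m.astype(np.uint8),cv2.MORPH_OPEN,np.ones((3,3)))
lab=m2>0
pts=X[lab][:,:2]
rect=cv2.minAreaRect(pts.astype(np.float32)); print(rect)
h=np.clip((X[...,2]+10)*2.5,0,255).astype(np.uint8); h[~ok]=0
cv2.imwrite("pics/rh.png",cv2.resize(np.hstack([h[130:260,215:445],d["pixels"][130:260,215:445,1]]),None,fx=1.7,fy=1.7))
big=cv2.resize(d["pixels"][140:255,225:440],None,fx=3.7,fy=3.7,interpolation=cv2.INTER_CUBIC); cv2.imwrite("pics/rackz.png",big)
E
```

```text
13842 0.990667369640168 23.27296475184122
((506.78582763671875, 321.3454895019531), (235.7113494873047, 125.37203216552734), 78.64534759521484)
```

View pics/rh.png

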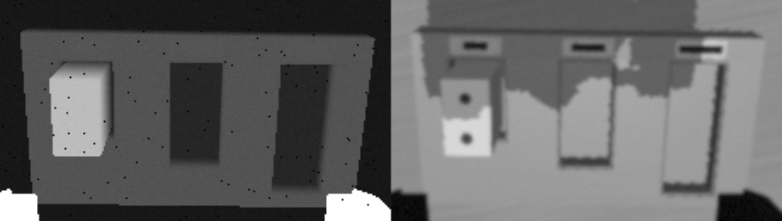

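View pics/rackz.png

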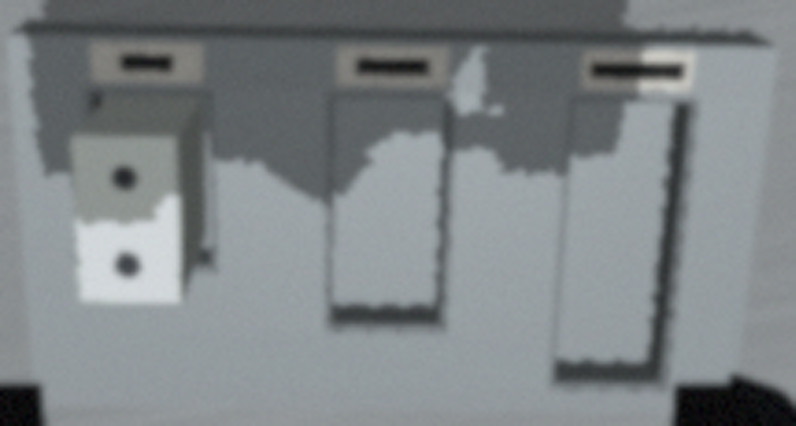

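```bash
python3 - <<'E'
from h import *
def rk(d,z=24): pass
p,r,s=pose(); print(p,yawof(r),s["qvel"],s["clock"])
d=dict(np.load("rack.npz"))
c=np.array([(330,95),(447,95),(327,326),(443,326)])/3.7+[225,140]
P=pix2plane(d,c,24); print(P.round(1)); print(P.mean(0), np.linalg.norm(P[0]-P[1]),np.linalg.norm(P[0]-P[2]))
d=eyes.get_image("wrist"); print(np.array(d["tvec"]))
X,ok=cloud(d); sub=np.zeros((400,640),bool); sub[140:250,222:440]=1
m=cv2.morphologyEx((ok&sub&(abs(X[...,2]-24)<6)).astype(np.uint8),cv2.MORPH_OPEN,np.ones((3,3)))>0
print(cv2.minAreaRect(X[m][:,:2].astype(np.float32)))
t=eyes.get_image("top"); np.savez("top1.npz",**t); Rm,tt,f=cam(t)
X,ok=cloud(t); m=ok&(abs(X[...,2]-24)<8)&(abs(X[...,0]-508)<110)&(abs(X[...,1]-328)<170)
m=cv2.morphologyEx(m.astype(np.uint8),cv2.MORPH_OPEN,np.ones((3,3)))>0
print(cv2.minAreaRect(X[m][:,:2].astype(np.float32)), X[m].mean(0))
E
```

```text
[462.62033509 325.55390393 229.27126431] 80.24043824927062 [-0.00334842 -0.00114619  0.00413044  0.00057464  0.0026811  -0.00111711
  0.00186333] 2.975
[[459.1 311.6  24. ]
 [465.6 347.1  24. ]
 [534.6 296.2  24. ]
 [541.6 333.7  24. ]]
[500.22521729 322.14667064  24.        ] 36.02617759531835 77.11942289108883
[-399.75912342 -419.46952971  256.34548163]
((503.9558410644531, 321.7782897949219), (235.71034240722656, 119.8244857788086), 78.7576904296875)
((506.5476379394531, 318.3084411621094), (234.91180419921875, 124.00325012207031), 77.9509048461914) [521.7105609  290.06645734  24.61648144]
```

```bash
python3 -c "
from h import *
plan([((530,10,230),86)],60); plan([((530,10,230),86),((510,-265,230),90)],60)"
```

```text
6 rows
[[-0.0499, 0.0199, -0.0004], [-0.0502, 0.0191, -0.0003], [-0.0505, 0.0183, -0.0003], [-0.0508, 0.0174, -0.0003], [-0.0511, 0.0166, -0.0002], [-0.0514, 0.0157, -0.0002]]
[[-0.01, -0.05, -0.96], [-0.01, -0.05, -0.96], [-0.01, -0.05, -0.96], [-0.01, -0.05, -0.96], [-0.01, -0.05, -0.96], [-0.01, -0.05, -0.96]]
11 rows
[[-0.0499, 0.0199, -0.0004], [-0.0502, 0.0191, -0.0003], [-0.0505, 0.0183, -0.0003], [-0.0508, 0.0174, -0.0003], [-0.0511, 0.0166, -0.0002], [-0.0514, 0.0157, -0.0002], [-0.0551, -0.0002, 0.0], [-0.0551, -0.0009, 0.0], [-0.0551, -0.0017, 0.0], [-0.0551, -0.0025, 0.0], [-0.0551, -0.0032, 0.0]]
[[-0.01, -0.05, -0.96], [-0.01, -0.05, -0.96], [-0.01, -0.05, -0.96], [-0.01, -0.05, -0.96], [-0.01, -0.05, -0.96], [-0.01, -0.05, -0.96], [-0.0, 0.0, -0.8], [-0.0, 0.0, -0.8], [-0.0, 0.0, -0.8], [-0.0, 0.0, -0.8], [-0.0, 0.0, -0.8]]
```

Emit:
play_rows:
  linear:
    - [-0.05, 0.02, 0]
    - [-0.05, 0.019, 0]
    - [-0.05, 0.018, 0]
    - [-0.051, 0.0175, 0]
    - [-0.051, 0.0165, 0]
    - [-0.0515, 0.016, 0]
    - [0, 0, 0]
  rot:
    - [0, 0, -1]
    - [0, 0, -1]
    - [0, 0, -1]
    - [0, 0, -1]
    - [0, 0, -1]
    - [0, 0, -1]
    - [0, 0, 0]

```text
clock: 3.95
ee_pos: [534.0, 9.9, 227.6]
eef_rot: [-0.002, 0.724, 0.69, 0.003]
force: [-0.3, 0.3, -0.0]
opening: 1.0
```

```bash
python3 - <<'E'
from h import *
d=eyes.get_image("wrist"); np.savez("carton.npz",**d); cv2.imwrite("pics/carton1.png",d["pixels"])
p,r,s=pose(); print(p,yawof(r),s["clock"])
X,ok=cloud(d); m=ok&(abs(X[...,2]-75)<6)&(abs(X[...,0]-556)<90)&(abs(X[...,1]-5)<90)
m=cv2.morphologyEx(m.astype(np.uint8),cv2.MORPH_OPEN,np.ones((3,3)))>0
print(m.sum(),X[m].mean(0),cv2.minAreaRect(X[m][:,:2].astype(np.float32)))
plan([((510,-265,230),90)],60)
E
```

```text
[533.64361756  12.98890968 227.53089331] 87.47618427906706 4.0
6648 [557.15134923   3.84922251  74.38479001] ((560.7799072265625, 4.8613739013671875), (120.27889251708984, 60.43879318237305), 25.555152893066406)
5 rows
[[-0.0557, -0.0023, -0.001], [-0.0557, -0.0028, -0.0009], [-0.0557, -0.0033, -0.0008], [-0.0557, -0.0037, -0.0007], [-0.0556, -0.0042, -0.0006]]
[[0.02, -0.1, -0.5], [0.02, -0.1, -0.5], [0.02, -0.1, -0.5], [0.02, -0.1, -0.5], [0.02, -0.1, -0.5]]
```

View pics/carton1.png

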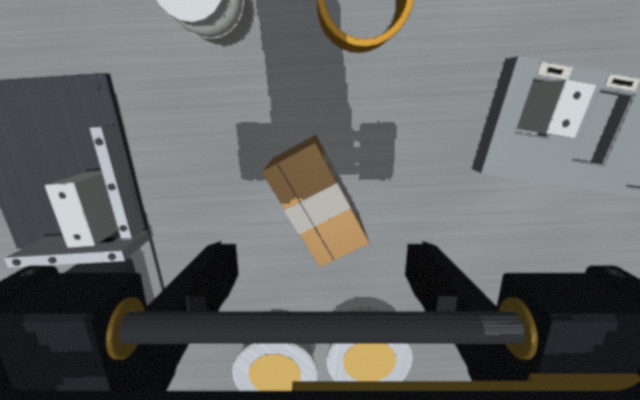

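Emit:
play_rows:
  linear:
    - [-0.056, -0.002, 0]
    - [-0.056, -0.003, 0]
    - [-0.056, -0.003, 0]
    - [-0.056, -0.004, 0]
    - [-0.056, -0.004, 0]
    - [0, 0, 0]
  rot:
    - [0, 0, -0.5]
    - [0, 0, -0.5]
    - [0, 0, -0.5]
    - [0, 0, -0.5]
    - [0, 0, -0.5]
    - [0, 0, 0]

```text
clock: 4.75
ee_pos: [517.2, -258.0, 223.9]
eef_rot: [-0.004, 0.698, 0.716, 0.007]
force: [0.2, 0.3, 0.1]
opening: 1.003
```

```bash
python3 - <<'E'
from h import *
d=eyes.get_image("wrist"); np.savez("jig.npz",**d); cv2.imwrite("pics/jig1.png",d["pixels"])
p,r,s=pose(); print(p,yawof(r),s["clock"])
X,ok=cloud(d)
def rect(z,tol,x0,x1,y0,y1):
    m=ok&(abs(X[...,2]-z)<tol)&(X[...,0]>x0)&(X[...,0]<x1)&(X[...,1]>y0)&(X[...,1]<y1)
    m=cv2.morphologyEx(m.astype(np.uint8),cv2.MORPH_OPEN,np.ones((2,2)))>0
    if m.sum()<20: return print("few")
    print(z,m.sum(),X[m].mean(0).round(1),cv2.minAreaRect(X[m][:,:2].astype(np.float32)))
rect(70,3.5,500,595,-290,-215)   # block top
rect(35,4,430,615,-240,-200)   # fence
rect(65,4,585,640,-370,-200)  # stop
rect(10,4,400,640,-420,-180)
h=np.clip((X[...,2]+10)*2.4,0,255).astype(np.uint8); h[~ok]=0
cv2.imwrite("pics/jh.png",h)
E
```

```text
[ 518.1888207  -254.5104008   223.71595073] 91.68742503413752 4.8
70 1819 [ 557.  -249.9   69. ] ((519.6373901367188, -249.18167114257812), (167.6891632080078, 34.350040435791016), 2.2651050090789795)
35 1278 [ 537.  -222.9   32.3] ((527.7243041992188, -224.5853729248047), (194.0792236328125, 40.701805114746094), 10.878327369689941)
65 1526 [ 613.2 -272.8   62.3] ((575.1846923828125, -245.03260803222656), (147.82485961914062, 237.93405151367188), 65.4707260131836)
10 20389 [ 498.8 -309.7   11.3] ((521.103759765625, -298.56243896484375), (204.6793670654297, 171.4556121826172), 1.010741949081421)
```

View pics/jig1.png

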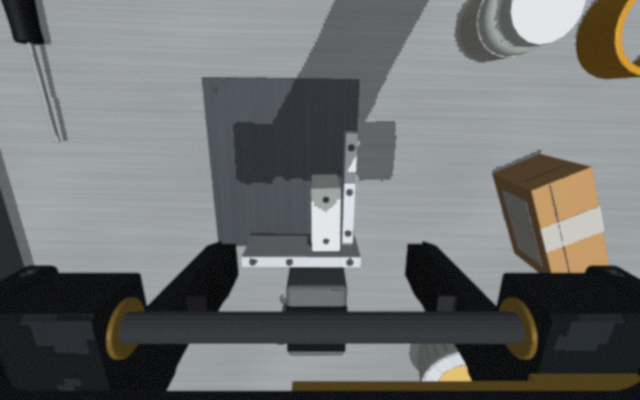

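View pics/jh.png

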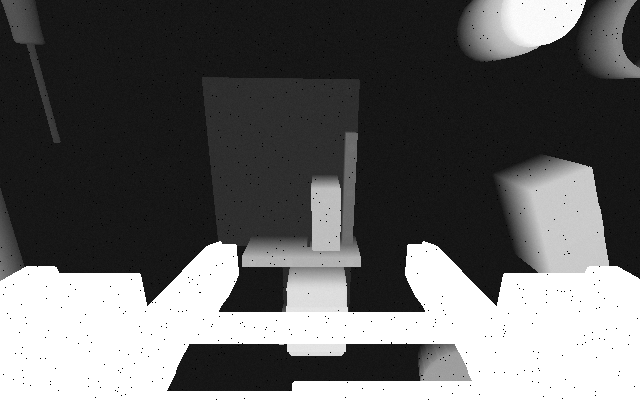

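```bash
cat >> h.py <<'E'
def comp(X,ok,z,tol,box,k=3):
    m=ok&(abs(X[...,2]-z)<tol)&(X[...,0]>box[0])&(X[...,0]<box[1])&(X[...,1]>box[2])&(X[...,1]<box[3])
    m=cv2.medianBlur(m.astype(np.uint8),3)
    m=cv2.morphologyEx(m,cv2.MORPH_OPEN,np.ones((k,k),np.uint8))
    n,l,st,_=cv2.connectedComponentsWithStats(m)
    if n<2: return None
    b=l==1+np.argmax(st[1:,4]); b&=ok&(abs(X[...,2]-z)<tol)
    P=X[b]; return b,P,cv2.minAreaRect(P[:,:2].astype(np.float32))
E
python3 - <<'E'
from h import *
d=dict(np.load("jig.npz")); X,ok=cloud(d)
for n,z,tol,box in [("block",70,4,(490,600,-300,-200)),("fence",35,4,(430,620,-240,-190)),("stop",65,4,(585,660,-380,-190)),("plate",10,3,(380,640,-420,-180))]:
    b,P,rc=comp(X,ok,z,tol,box); print(n,len(P),P[:,2].mean().round(1),P.min(0).round(1),P.max(0).round(1),rc)
    ys=np.argwhere(b); print("  px",ys.min(0)[::-1],ys.max(0)[::-1])
cv2.imwrite("pics/jigz.png",cv2.resize(d["pixels"][70:275,195:370],None,fx=2.9,fy=2.9,interpolation=cv2.INTER_CUBIC))
E
```

```text
block 1819 69.3 [ 522.3 -266.6   66.3] [ 592.4 -235.6   71.7] ((557.5499877929688, -250.93826293945312), (69.95838165283203, 29.86607551574707), 2.2407307624816895)
  px [311 187] [340 250]
fence 1267 34.5 [ 471.9 -231.1   31.1] [ 602.5 -212.4   38.8] ((537.1942138671875, -222.40846252441406), (130.60186767578125, 18.38783836364746), 0.7230623364448547)
  px [341 133] [357 246]
stop 1299 64.3 [ 601.1 -341.2   61. ] [ 616.1 -211.3   67.6] ((608.2525634765625, -276.301513671875), (13.345004081726074, 129.84683227539062), 1.105736255645752)
  px [242 255] [360 266]
plate 20302 9.4 [ 417.3 -386.3    7. ] [ 617.7 -216.3   12.9] ((517.529296875, -300.6307373046875), (198.95059204101562, 170.37828063964844), 0.7656484246253967)
  px [202  77] [359 245]
```

View pics/jigz.png

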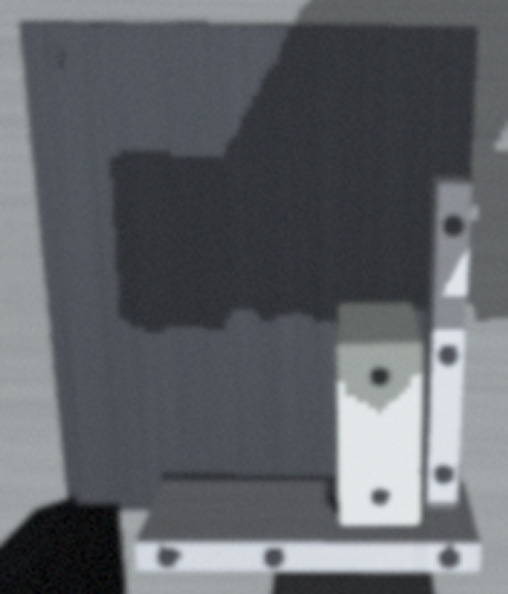

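```bash
python3 -c "
from h import *
plan([((557.5,-251,120),92.2),((557.5,-251,70),92.2)],50); print(pose()[2]['q'])"
```

```text
4 rows
[[0.0002, 0.013, 0.0346], [0.0003, 0.013, 0.0346], [0.0005, 0.0131, 0.0346], [0.0, 0.0, 0.05]]
[[0.09, -0.34, -0.17], [0.09, -0.34, -0.17], [0.09, -0.34, -0.17], [-0.0, 0.0, 0.0]]
[ 0.25169558  0.43374127  0.18076497  1.7564966  -0.114041    0.96389475
  2.08174725]
```

Emit:
play_rows:
  linear:
    - [0, 0.013, 0.0346]
    - [0, 0.013, 0.0346]
    - [0, 0.013, 0.0346]
    - [0, 0, 0.04]
    - [0, 0, 0]
    - [0, 0, 0]
  rot:
    - [0.1, -0.34, -0.17]
    - [0.1, -0.34, -0.17]
    - [0.1, -0.34, -0.17]
    - [0, 0, 0]
    - [0, 0, 0]
    - [0, 0, 0]
  hand: 0.25

```text
clock: 5.55
ee_pos: [567.4, -230.0, 78.4]
eef_rot: [-0.001, 0.685, 0.729, 0.005]
force: [0.1, -0.5, 1.3]
opening: 0.751
```

```bash
python3 -c "
from h import *
p,r,s=pose();print(p,yawof(r),s['opening'],s['clock'])
plan([((557.5,-251,40),92.2)],22)"
```

```text
[ 567.38361625 -229.9980224    78.39486247] 93.54385929405466 0.7508622137446324 5.55
3 rows
[[-0.0069, -0.0038, 0.0127], [-0.0069, -0.0037, 0.0127], [-0.0069, -0.0036, 0.0128]]
[[0.12, -0.18, 0.45], [0.12, -0.18, 0.45], [0.12, -0.18, 0.45]]
```

Emit:
play_rows:
  linear:
    - [0, 0, 0]
  rot:
    - [0, 0, 0]

```text
clock: 5.68
ee_pos: [568.4, -229.4, 80.0]
eef_rot: [-0.0, 0.685, 0.729, 0.006]
force: [-0.1, -0.3, -0.2]
opening: 0.748
```

Emit:
play_rows:
  linear:
    - [-0.01, -0.005, 0]
  rot:
    - [0, 0, 0]

```text
clock: 5.8
ee_pos: [565.2, -239.1, 81.3]
eef_rot: [0.0, 0.684, 0.73, 0.007]
force: [-1.4, -0.5, 0.0]
opening: 0.752
```

Emit:
play_rows:
  linear:
    - [0, 0, 0]
  rot:
    - [0, 0, 0]

```text
clock: 5.92
ee_pos: [564.8, -241.3, 82.3]
eef_rot: [0.001, 0.685, 0.729, 0.007]
force: [0.4, -0.1, 0.1]
opening: 0.747
```

```bash
python3 -c "
from h import *
p,r,s=pose();print(p,yawof(r),s['opening'],s['clock'])
plan([((557.5,-251,60),92.2)],25)"
```

```text
[ 564.80418436 -241.30956642   82.26282879] 93.56745698597511 0.7469881040748738 5.925
2 rows
[[-0.0047, -0.0041, 0.0111], [-0.0047, -0.004, 0.0111]]
[[0.32, -0.21, 0.68], [0.32, -0.21, 0.68]]
```

Emit:
play_rows:
  linear:
    - [-0.006, -0.004, 0.012]
    - [-0.005, -0.004, 0.012]
  rot:
    - [0.4, -0.3, 0.7]
    - [0.3, -0.2, 0.7]

```text
clock: 6.18
ee_pos: [558.0, -253.9, 58.1]
eef_rot: [0.001, 0.694, 0.72, -0.001]
force: [-0.6, 0.7, -0.2]
opening: 0.749
```

```bash
python3 -c "
from h import *
p,r,s=pose();print(p,yawof(r),s['opening'],s['clock'])
plan([((557.5,-251,40),92.2)],25)"
```

```text
[ 557.98275504 -253.87764607   58.08236049] 92.04290959132395 0.7494791742064785 6.175
1 rows
[[0.0029, -0.0004, 0.0181]]
[[0.05, 0.16, -0.16]]
```

Emit:
play_rows:
  linear:
    - [0.002, 0, 0.018]
  rot:
    - [0, 0.2, -0.2]

```text
clock: 6.3
ee_pos: [557.6, -252.7, 39.0]
eef_rot: [0.0, 0.693, 0.72, 0.0]
force: [-0.1, -0.6, 0.0]
opening: 0.748
```

```bash
python3 - <<'E'
from h import *
d=eyes.get_image("wrist"); cv2.imwrite("pics/g1.png",d["pixels"])
p,r,s=pose();print(p,yawof(r),s['force'],s['clock'])
E
```

```text
[ 555.89715096 -251.15186682   36.20138578] 92.23939734552202 [-0.58545815  0.56318102 -1.26953448] 6.35
```

View pics/g1.png

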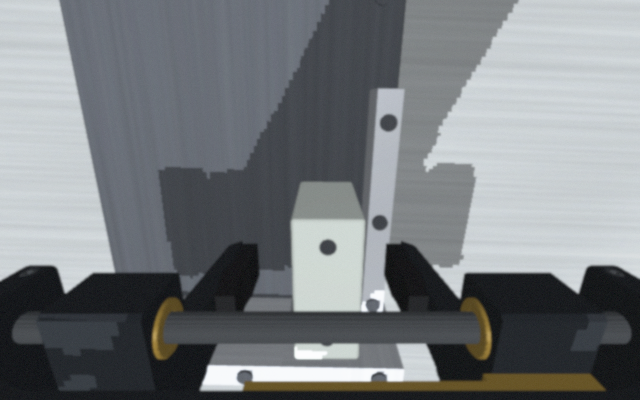

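Emit:
play_rows:
  linear:
    - [0, 0.001, -0.005]
  rot:
    - [0, 0, 0]

```text
clock: 6.48
ee_pos: [556.0, -250.5, 39.8]
eef_rot: [-0.003, 0.693, 0.721, -0.001]
force: [0.3, 0.3, -0.5]
opening: 0.749
```

```bash
python3 - <<'E'
from h import *
p,r,s=pose();print(p,yawof(r),s['force'],s['clock'])
E
```

```text
[ 555.99486634 -250.45446885   39.80907455] 92.2536748788246 [ 0.26478874  0.34945262 -0.48305245] 6.475
```

Emit:
play_rows:
  linear:
    - [0, 0, 0]
    - [0, 0, 0]
  rot:
    - [0, 0, 0]
    - [0, 0, 0]
  hand: 1.0
  force: 25

```text
clock: 6.72
ee_pos: [556.8, -250.2, 40.5]
eef_rot: [-0.003, 0.693, 0.721, -0.0]
force: [0.3, -0.4, 0.6]
opening: 0.547
```

Emit:
play_rows:
  linear:
    - [0, 0, 0]
    - [0, 0, 0]
    - [0, 0, 0]
  rot:
    - [0, 0, 0]
    - [0, 0, 0]
    - [0, 0, 0]

```text
clock: 7.1
ee_pos: [557.3, -250.3, 41.1]
eef_rot: [-0.002, 0.693, 0.721, -0.0]
force: [0.1, 0.2, -1.9]
opening: 0.335
```

```bash
python3 - <<'E'
from h import *
p,r,s=pose();print(p,yawof(r),s['force'],s['opening'],s['clock'])
E
```

```text
[ 557.26579501 -250.2841112    41.12754228] 92.30175091838501 [ 0.06755398  0.20513543 -1.88854178] 0.3345983124743752 7.1
```

Emit:
play_rows:
  linear:
    - [0, 0, 0]
    - [0, 0, -0.02]
  rot:
    - [0, 0, 0]
    - [0, 0, 0]
  force: 30

```text
clock: 7.35
ee_pos: [555.9, -249.8, 60.4]
eef_rot: [-0.004, 0.693, 0.721, -0.001]
force: [-0.9, 0.7, -2.1]
opening: 0.336
```

Emit:
play_rows:
  linear:
    - [0, 0, -0.05]
    - [0, 0, -0.05]
    - [0, 0, -0.04]
    - [0, 0, 0]
  rot:
    - [0, 0, 0]
    - [0, 0, 0]
    - [0, 0, 0]
    - [0, 0, 0]

```text
clock: 7.85
ee_pos: [557.8, -251.2, 210.9]
eef_rot: [-0.001, 0.693, 0.721, 0.0]
force: [1.0, -0.2, -1.0]
opening: 0.341
```

```bash
python3 - <<'E'
from h import *
p,r,s=pose();print(p,yawof(r),s['force'],s['opening'],s['clock'])
d=eyes.get_image("wrist"); cv2.imwrite("pics/g2.png",d["pixels"])
plan([((520,0,205),85),((485,300,205),78.7)],58)
E
```

```text
[ 557.81676468 -251.21673508  210.91992863] 92.26173185055393 [ 1.03709032 -0.19728716 -0.97300238] 0.34089778080822064 7.85
11 rows
[[0.0504, -0.0054, 0.001], [0.0502, -0.0066, 0.001], [0.05, -0.0079, 0.0009], [0.0498, -0.0092, 0.0009], [0.0496, -0.0104, 0.0008], [0.0493, -0.0102, -0.0], [0.0491, -0.0111, -0.0], [0.0489, -0.012, -0.0], [0.0487, -0.0129, -0.0], [0.0484, -0.0138, -0.0], [0.0482, -0.0146, -0.0]]
[[-0.05, -0.04, 1.45], [-0.05, -0.04, 1.45], [-0.05, -0.04, 1.45], [-0.05, -0.04, 1.45], [-0.05, -0.04, 1.45], [-0.0, 0.0, 1.05], [-0.0, 0.0, 1.05], [-0.0, 0.0, 1.05], [-0.0, 0.0, 1.05], [-0.0, 0.0, 1.05], [-0.0, 0.0, 1.05]]
```

View pics/g2.png

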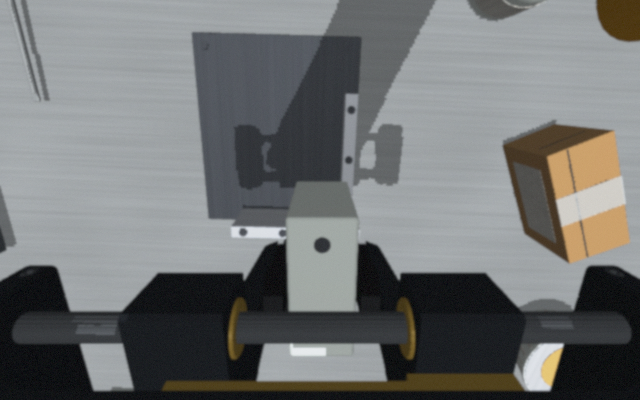

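Emit:
play_rows:
  linear:
    - [0.05, -0.005, 0]
    - [0.05, -0.0065, 0]
    - [0.05, -0.008, 0]
    - [0.05, -0.009, 0]
    - [0.05, -0.01, 0]
    - [0.049, -0.01, 0]
    - [0.049, -0.011, 0]
    - [0.049, -0.012, 0]
    - [0.049, -0.013, 0]
    - [0.048, -0.014, 0]
    - [0.03, -0.01, 0]
  rot:
    - [0, 0, 1.4]
    - [0, 0, 1.4]
    - [0, 0, 1.4]
    - [0, 0, 1.4]
    - [0, 0, 1.4]
    - [0, 0, 1]
    - [0, 0, 1]
    - [0, 0, 1]
    - [0, 0, 1]
    - [0, 0, 1]
    - [0, 0, 1]

```text
clock: 9.28
ee_pos: [474.7, 292.3, 198.8]
eef_rot: [-0.007, 0.774, 0.632, -0.012]
force: [-0.5, -1.3, -0.9]
opening: 0.338
```

Emit:
play_rows:
  linear:
    - [0, 0, 0]
  rot:
    - [0, 0, 0]

```text
clock: 9.4
ee_pos: [472.6, 294.9, 197.5]
eef_rot: [-0.008, 0.773, 0.634, -0.013]
force: [-0.2, -1.5, -1.2]
opening: 0.334
```

```bash
python3 - <<'E'
from h import *
d=eyes.get_image("wrist"); np.savez("rack2.npz",**d); cv2.imwrite("pics/g3.png",d["pixels"])
p,r,s=pose();print(p,yawof(r),s['force'],s['opening'],s['clock'])
plan([((500,321.5,100),78.7)],58)
E
```

```text
[473.07683334 292.9807596  197.37572817] 78.65376159598725 [-0.52108682 -0.74776747 -0.59597427] 0.3349588928959804 9.45
2 rows
[[0.0172, 0.0118, 0.0482], [0.0169, 0.0111, 0.0484]]
[[-0.82, 0.31, -0.03], [-0.82, 0.31, -0.03]]
```

View pics/g3.png

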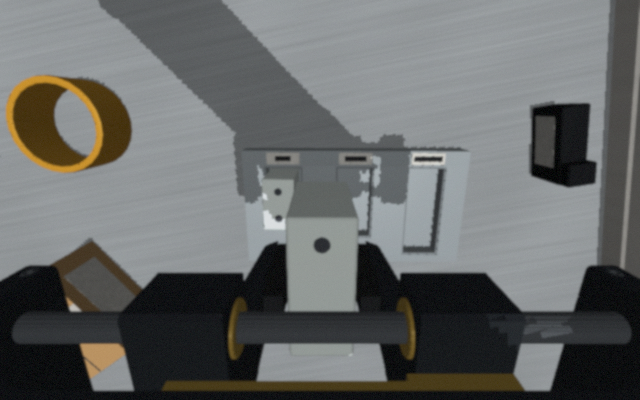

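```bash
python3 - <<'E'
from h import *
d=dict(np.load("rack.npz")); X,ok=cloud(d)
b,P,rc=comp(X,ok,24,5,(400,620,150,480)); print(rc)
Z=cv2.medianBlur(X[...,2].astype(np.float32),3)
for nm,(u0,u1) in dict(mid=(305,355),long=(368,420)).items():
    m=np.zeros((400,640),np.uint8); m[155:248,u0:u1]=(Z<21)[155:248,u0:u1]
    n,l,st,_=cv2.connectedComponentsWithStats(m); i=1+np.argmax(st[1:,4]); print(nm,st[i])
    c,_=cv2.findContours((l==i).astype(np.uint8),cv2.RETR_EXTERNAL,cv2.CHAIN_APPROX_NONE)
    # subpixel-ish: contour of mask upscaled
    mm=cv2.resize((l==i).astype(np.uint8)*255,None,fx=4,fy=4,interpolation=cv2.INTER_LINEAR)>127
    v,u=np.nonzero(mm); uv=np.c_[(u+.5)/4-.5,(v+.5)/4-.5]
    W=pix2plane(d,uv,24)[:,:2].astype(np.float32); print(cv2.minAreaRect(W))
th=np.radians(-11.3)
img=cv2.resize(d["pixels"],None,fx=1,fy=1)
out=cv2.resize(img[140:255,225:440],None,fx=3.7,fy=3.7,interpolation=cv2.INTER_CUBIC)
cx=np.array([500.2,321.8]);Rz=np.array([[np.cos(th),-np.sin(th)],[np.sin(th),np.cos(th)]])
for L,off in((76,(0,0)),(96,(10,75))):
    q=np.array([(-L/2,-18),(L/2,-18),(L/2,18),(-L/2,18)])+off
    w=np.c_[q@Rz.T+cx,np.full(4,24)]; px=(w2pix(d,w)-[225,140]+.5)*3.7
    cv2.polylines(out,[px.astype(np.int32)],True,(0,0,255),1)
cv2.imwrite("pics/fit.png",out)
E
```

```text
((507.2237243652344, 321.25), (235.71299743652344, 126.05854797363281), 78.57767486572266)
mid [ 314  167   33   61 1856]
((500.2819519042969, 322.1360168457031), (37.373802185058594, 75.36548614501953), 79.00202941894531)
long [ 375  167   37   77 2286]
((524.4880981445312, 393.53582763671875), (37.738250732421875, 96.78533172607422), 78.3288345336914)
```

View pics/fit.png

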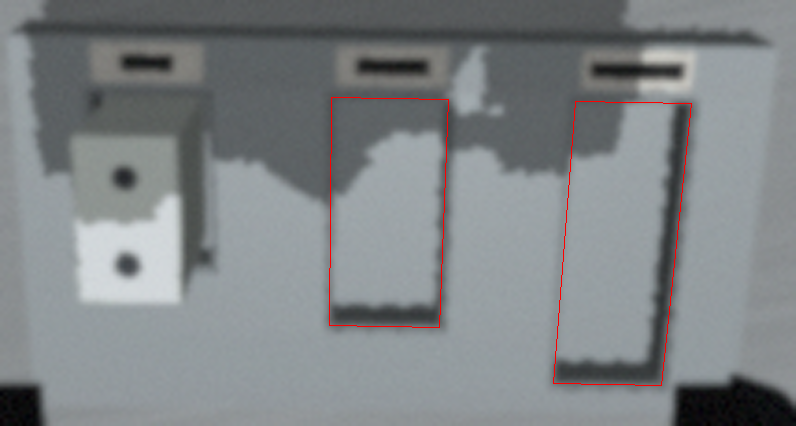

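Emit:
play_rows:
  linear:
    - [0.0172, 0.012, 0.048]
    - [0.0172, 0.0115, 0.048]
  rot:
    - [-0.8, 0.3, 0]
    - [-0.8, 0.3, 0]

```text
clock: 9.7
ee_pos: [504.4, 319.1, 101.3]
eef_rot: [0.001, 0.775, 0.632, 0.002]
force: [0.4, 0.1, -1.6]
opening: 0.336
```

```bash
python3 - <<'E'
from h import *
p,r,s=pose();print(p,yawof(r),s['force'],s['opening'],s['clock'])
plan([((500.3,322,75),78.8)],58)
E
```

```text
[504.44337386 319.12688742 101.31632513] 78.40503942265124 [ 0.37341029  0.08880539 -1.60029558] 0.3360158580943085 9.7
1 rows
[[0.0019, -0.0048, 0.0263]]
[[0.3, -0.13, -0.4]]
```

Emit:
play_rows:
  linear:
    - [0.002, -0.005, 0.026]
  rot:
    - [0.3, -0.1, -0.4]

```text
clock: 9.82
ee_pos: [500.2, 319.9, 72.5]
eef_rot: [0.0, 0.773, 0.634, -0.001]
force: [0.6, -0.7, -1.2]
opening: 0.341
```

```bash
python3 - <<'E'
from h import *
d=eyes.get_image("wrist"); cv2.imwrite("pics/g4.png",d["pixels"])
p,r,s=pose();print(p,yawof(r),s['force'],s['opening'],s['clock'])
X,ok=cloud(d)
E
```

```text
[497.58165794 318.66747062  69.71374963] 78.75609003532725 [-2.19279014 -0.73682142 -4.13983641] 0.33514411881992695 9.875
```

View pics/g4.png

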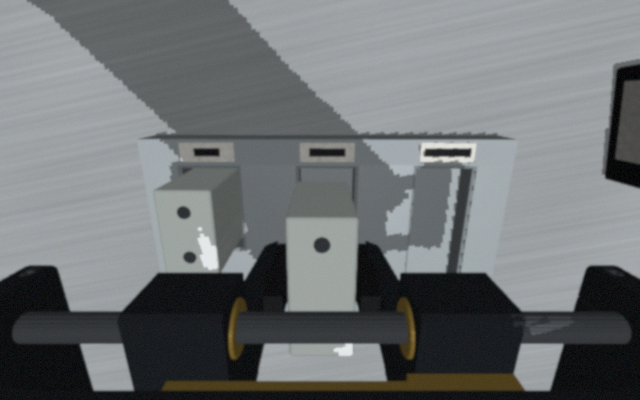

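```bash
python3 - <<'E'
from h import *
plan([((500.3,322,64),78.8)],58)
E
```

```text
1 rows
[[0.0038, 0.002, 0.0057]]
[[-0.3, 0.36, -0.04]]
```

Emit:
play_rows:
  linear:
    - [0.0035, 0.002, 0.005]
  rot:
    - [-0.3, 0.3, 0]

```text
clock: 10.0
ee_pos: [500.6, 320.0, 64.4]
eef_rot: [0.001, 0.773, 0.634, -0.001]
force: [-0.1, -0.3, -0.2]
opening: 0.343
```

```bash
python3 - <<'E'
from h import *
eyes.get_image("wrist")
p,r,s=pose();print(p,yawof(r),s['force'],s['opening'],s['clock'])
plan([((500.3,322,52),78.8)],58)
E
```

```text
[500.28494328 319.95324391  63.61325683] 78.6633378247937 [-0.0842381   0.16460018 -1.88678147] 0.33885581279779964 10.05
1 rows
[[0.002, -0.0004, 0.0116]]
[[-0.02, 0.16, -0.14]]
```

Emit:
play_rows:
  linear:
    - [0.003, -0.0004, 0.006]
  rot:
    - [0, 0.15, -0.1]

```text
clock: 10.18
ee_pos: [501.6, 322.7, 58.6]
eef_rot: [0.0, 0.773, 0.634, 0.001]
force: [0.7, 0.3, -0.8]
opening: 0.337
```

```bash
python3 - <<'E'
from h import *
eyes.get_image("wrist")
p,r,s=pose();print(p,yawof(r),s['force'],s['opening'],s['clock'])
plan([((500.3,322,45),78.8)],58)
E
```

```text
[501.04535363 322.90297354  57.67248297] 78.73390073380472 [ 0.13517825  0.50079732 -2.15588499] 0.33436491795489137 10.225
1 rows
[[-0.001, -0.0006, 0.0127]]
[[0.02, -0.04, -0.07]]
```

Within 1 mm of the pocket. Descend.

Emit:
play_rows:
  linear:
    - [-0.001, -0.0006, 0.009]
  rot:
    - [0, 0, 0]

```text
clock: 10.35
ee_pos: [501.2, 322.6, 49.5]
eef_rot: [0.0, 0.773, 0.634, 0.002]
force: [0.3, -0.8, -1.1]
opening: 0.341
```

```bash
python3 - <<'E'
from h import *
eyes.get_image("wrist")
p,r,s=pose();print(p,yawof(r),s['force'],s['opening'],s['clock'])
plan([((500.3,322,38),78.8)],58)
E
```

```text
[500.09784777 321.67223854  47.95360244] 78.72782458626183 [-0.12712704 -0.32291422 -3.19275823] 0.3391918771017825 10.4
1 rows
[[0.0004, 0.0001, 0.01]]
[[0.02, -0.03, -0.07]]
```

Emit:
play_rows:
  linear:
    - [0.0004, 0, 0.008]
  rot:
    - [0, 0, 0]

```text
clock: 10.52
ee_pos: [500.6, 322.2, 40.1]
eef_rot: [0.0, 0.773, 0.634, 0.001]
force: [-0.3, 0.7, -1.0]
opening: 0.338
```

```bash
python3 - <<'E'
from h import *
eyes.get_image("wrist")
p,r,s=pose();print(p,yawof(r),s['force'],s['opening'],s['clock'])
E
```

```text
[499.68922486 321.82679776  38.74080569] 78.73578657909493 [-0.26608778 -0.99385772 -1.95512083] 0.3331031396968506 10.575
```

Emit:
play_rows:
  linear:
    - [0, 0, 0.003]
  rot:
    - [0, 0, 0]

```text
clock: 10.7
ee_pos: [499.9, 321.8, 36.9]
eef_rot: [-0.0, 0.773, 0.634, -0.0]
force: [-10.4, -7.8, 40.5]
opening: 0.337
```

```bash
python3 - <<'E'
from h import *
eyes.get_image("wrist")
p,r,s=pose();print(p,yawof(r),s['force'],s['opening'],s['clock'])
E
```

```text
[499.92549387 321.78356281  36.97081131] 78.71884863811877 [-3.53003087 -3.32849986 10.05080329] 0.33699089182159475 10.75
```

Emit:
play_rows:
  linear:
    - [0, 0, 0]
    - [0, 0, 0]
  rot:
    - [0, 0, 0]
    - [0, 0, 0]
  hand: 0.52

```text
clock: 11.0
ee_pos: [500.5, 322.2, 37.6]
eef_rot: [0.0, 0.773, 0.634, 0.0]
force: [-0.7, -1.0, -0.4]
opening: 0.477
```

```bash
python3 - <<'E'
from h import *
p,r,s=pose();print(p,yawof(r),s['force'],s['opening'],s['clock'])
E
```

```text
[500.49371555 322.21669034  37.57945556] 78.72054278976785 [-0.7105933  -0.96948731 -0.41124852] 0.4773100809681462 11.0
```

Released. Rise and look.

Emit:
play_rows:
  linear:
    - [0, 0, -0.03]
    - [0, 0, -0.05]
    - [0, -0.02, -0.06]
    - [0, -0.02, -0.05]
    - [0, 0, 0]
  rot:
    - [0, 0, 0]
    - [0, 0, 0]
    - [0, 0, 0]
    - [0, 0, 0]
    - [0, 0, 0]

```text
clock: 11.62
ee_pos: [460.6, 330.6, 232.0]
eef_rot: [-0.0, 0.773, 0.634, 0.0]
force: [-0.2, -0.8, -0.7]
opening: 0.479
```

```bash
python3 - <<'E'
from h import *
d=eyes.get_image("wrist"); cv2.imwrite("pics/g5.png",d["pixels"])
p,r,s=pose();print(p,yawof(r),s['force'],s['opening'],s['clock'])
X,ok=cloud(d)
b,P,rc=comp(X,ok,66,5,(450,560,285,360)); print(P[:,2].mean(),rc)
plan([((560.8,4.9,170),115.6)],58)
E
```

```text
[460.30720178 329.4002889  229.86689277] 78.66752208655711 [ 1.13618908  0.11352285 -0.44871193] 0.4840674347393665 11.675
65.28563554785535 ((500.09051513671875, 321.1793518066406), (29.633075714111328, 70.12364959716797), 78.28446197509766)
6 rows
[[-0.0497, 0.0271, 0.01], [-0.0523, 0.0216, 0.01], [-0.0543, 0.0158, 0.01], [-0.0557, 0.0099, 0.01], [-0.0565, 0.0039, 0.01], [-0.0566, -0.0022, 0.01]]
[[-0.02, 0.01, -6.16], [-0.02, 0.01, -6.16], [-0.02, 0.01, -6.16], [-0.02, 0.01, -6.16], [-0.02, 0.01, -6.16], [-0.02, 0.01, -6.16]]
```

View pics/g5.png

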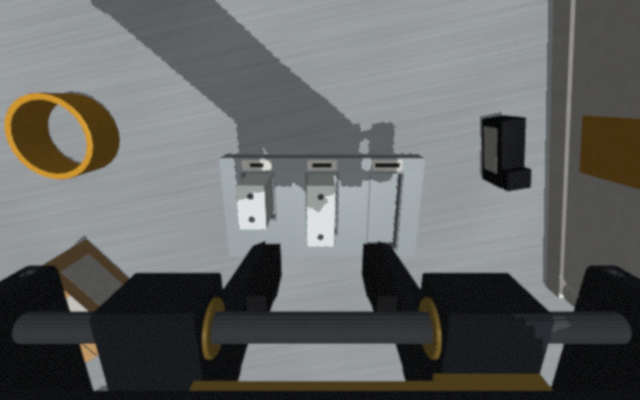

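Emit:
play_rows:
  linear:
    - [-0.0497, 0.027, 0.008]
    - [-0.052, 0.022, 0.008]
    - [-0.054, 0.016, 0.008]
    - [-0.056, 0.01, 0.008]
    - [-0.056, 0.004, 0.008]
    - [-0.056, -0.002, 0.008]
    - [0, 0, 0]
  rot:
    - [0, 0, -6.1]
    - [0, 0, -6.1]
    - [0, 0, -6.1]
    - [0, 0, -6.1]
    - [0, 0, -6.1]
    - [0, 0, -6.1]
    - [0, 0, 0]
  hand: 0

```text
clock: 12.55
ee_pos: [562.6, -6.2, 168.6]
eef_rot: [-0.005, 0.526, 0.85, -0.007]
force: [-1.2, 0.5, -0.1]
opening: 0.999
```

```bash
python3 - <<'E'
from h import *
d=eyes.get_image("wrist"); cv2.imwrite("pics/c1.png",d["pixels"])
p,r,s=pose();print(p,yawof(r),s['force'],s['opening'],s['clock'],s['q'])
X,ok=cloud(d)
b,P,rc=comp(X,ok,75,6,(480,640,-80,90)); print(P[:,2].mean(),rc)
plan([((560.8,4.9,100),115.6)],58)
E
```

```text
[562.06314261  -2.92871427 168.6243764 ] 116.62110592553618 [-1.03568693  0.2482486   0.44163904] 1.0016485544301288 12.6 [-0.10310156  0.48303852  0.03407541  1.82230838 -0.01583657  0.85384455
  1.97317298]
74.35315213945583 ((560.5787353515625, 4.953269958496094), (120.18072509765625, 60.62455368041992), 25.37000274658203)
2 rows
[[0.0037, 0.0018, 0.0343], [0.0037, 0.0015, 0.0343]]
[[-0.5, -0.08, 0.51], [-0.5, -0.08, 0.51]]
```

View pics/c1.png

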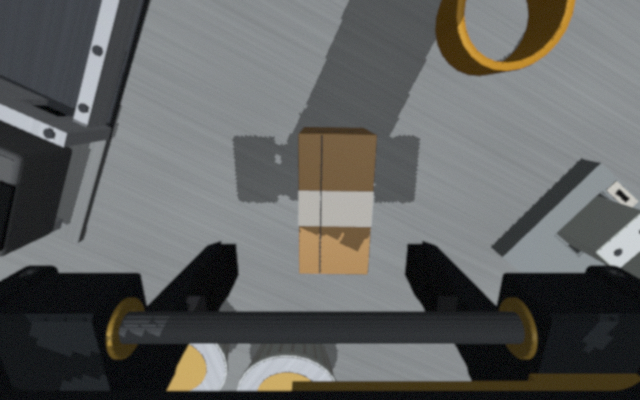

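Emit:
play_rows:
  linear:
    - [0.0037, 0.0018, 0.033]
    - [0.0037, 0.0015, 0.033]
  rot:
    - [-0.5, -0.1, 0.55]
    - [-0.5, -0.1, 0.55]

```text
clock: 12.85
ee_pos: [561.9, 7.3, 101.3]
eef_rot: [0.001, 0.534, 0.846, 0.001]
force: [0.0, 2.0, -0.1]
opening: 1.0
```

```bash
python3 - <<'E'
from h import *
eyes.get_image("wrist")
p,r,s=pose();print(p,yawof(r),s['force'],s['opening'],s['clock'])
plan([((560.6,5,60),115.4)],58)
E
```

```text
[558.93266119   8.24763081  97.34760175] 115.54895080734097 [-2.07256406  1.33948191 -3.27596213] 1.0002723653411085 12.9
1 rows
[[-0.0037, 0.0002, 0.0373]]
[[-0.12, -0.14, 0.15]]
```

Emit:
play_rows:
  linear:
    - [-0.0037, 0.0004, 0.025]
    - [0, 0, 0.025]
  rot:
    - [-0.1, -0.1, 0.1]
    - [0, 0, 0]

```text
clock: 13.15
ee_pos: [560.4, 8.3, 46.1]
eef_rot: [-0.001, 0.533, 0.846, 0.0]
force: [-0.3, 0.3, 1.1]
opening: 1.001
```

```bash
python3 - <<'E'
from h import *
eyes.get_image("wrist")
p,r,s=pose();print(p,yawof(r),s['force'],s['opening'],s['clock'])
plan([((560.6,5,31),115.4)],58)
E
```

```text
[558.44530615   8.66936143  43.36657072] 115.66719406326264 [-1.13305547  1.109528   -2.61571444] 0.9975821219214072 13.2
1 rows
[[-0.0043, 0.0004, 0.0123]]
[[-0.25, -0.23, 0.27]]
```

Emit:
play_rows:
  linear:
    - [-0.005, 0.0015, 0.01]
  rot:
    - [-0.2, -0.2, 0.3]

```text
clock: 13.32
ee_pos: [562.1, 6.0, 33.3]
eef_rot: [-0.001, 0.534, 0.845, 0.0]
force: [0.3, -0.6, -1.1]
opening: 0.999
```

```bash
python3 - <<'E'
from h import *
eyes.get_image("wrist")
p,r,s=pose();print(p,yawof(r),s['force'],s['opening'],s['clock'])
plan([((560.6,5,32),115.4)],58)
E
```

```text
[561.41809069   5.21128764  31.9138928 ] 115.39545149442863 [-0.21104056 -0.15307547 -0.82292859] 0.9959206432361064 13.375
1 rows
[[0.0002, -0.0008, -0.0001]]
[[-0.13, -0.06, -0.0]]
```

Emit:
play_rows:
  linear:
    - [0, 0, 0]
    - [0, 0, 0]
    - [0, 0, 0]
  rot:
    - [0, 0, 0]
    - [0, 0, 0]
    - [0, 0, 0]
  hand: 1
  force: 25

```text
clock: 13.75
ee_pos: [562.6, 5.5, 33.6]
eef_rot: [-0.0, 0.534, 0.845, 0.0]
force: [-1.5, 0.7, 0.3]
opening: 0.682
```

Emit:
play_rows:
  linear:
    - [0, 0, 0]
  rot:
    - [0, 0, 0]

```text
clock: 13.88
ee_pos: [562.6, 5.5, 33.9]
eef_rot: [-0.0, 0.534, 0.845, 0.0]
force: [-0.4, 0.3, -2.3]
opening: 0.681
```

Emit:
play_rows:
  linear:
    - [0, 0, -0.03]
    - [0, 0, -0.05]
    - [0, 0, -0.03]
  rot:
    - [0, 0, 0]
    - [0, 0, 0]
    - [0, 0, 0]

```text
clock: 14.25
ee_pos: [560.1, 5.3, 144.2]
eef_rot: [-0.003, 0.534, 0.845, -0.002]
force: [0.8, -1.0, -2.3]
opening: 0.677
```

```bash
python3 - <<'E'
from h import *
d=eyes.get_image("wrist"); cv2.imwrite("pics/c2.png",d["pixels"])
p,r,s=pose();print(p,yawof(r),s['force'],s['opening'],s['clock'])
plan([((520,-270,140),90.9)],50)
E
```

```text
[561.91421756   5.28810236 147.37027643] 115.36909499519946 [ 1.24231919 -0.18784873  0.87870447] 0.6781170932323897 14.3
6 rows
[[-0.0385, -0.026, 0.0012], [-0.0402, -0.0232, 0.0012], [-0.0418, -0.0202, 0.0012], [-0.0431, -0.0172, 0.0012], [-0.0442, -0.0141, 0.0012], [-0.0451, -0.0109, 0.0012]]
[[-0.02, -0.01, 4.08], [-0.02, -0.01, 4.08], [-0.02, -0.01, 4.08], [-0.02, -0.01, 4.08], [-0.02, -0.01, 4.08], [-0.02, -0.01, 4.08]]
```

View pics/c2.png

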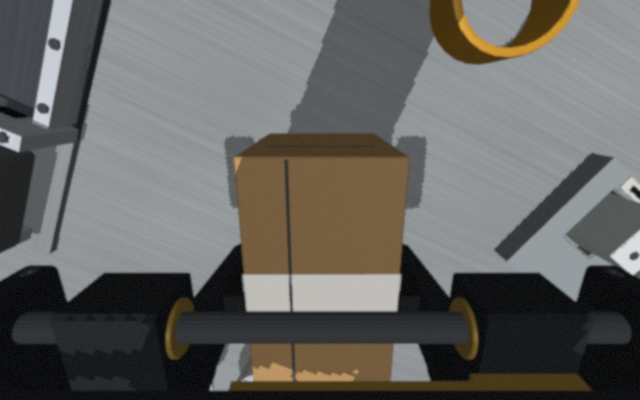

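Emit:
play_rows:
  linear:
    - [-0.0385, -0.026, 0.001]
    - [-0.04, -0.023, 0.001]
    - [-0.042, -0.02, 0.001]
    - [-0.043, -0.017, 0.001]
    - [-0.044, -0.014, 0.001]
    - [-0.045, -0.011, 0.001]
    - [0, 0, 0]
  rot:
    - [0, 0, 4]
    - [0, 0, 4]
    - [0, 0, 4]
    - [0, 0, 4]
    - [0, 0, 4]
    - [0, 0, 4]
    - [0, 0, 0]

```text
clock: 15.18
ee_pos: [518.3, -276.4, 138.0]
eef_rot: [-0.001, 0.702, 0.712, -0.0]
force: [0.2, 1.2, -2.9]
opening: 0.675
```

```bash
python3 - <<'E'
from h import *
d=eyes.get_image("wrist"); cv2.imwrite("pics/c3.png",d["pixels"])
p,r,s=pose();print(p,yawof(r),s['force'],s['opening'],s['clock'])
plan([((522,-272,60),90.9)],45)
E
```

```text
[ 519.13122931 -273.48020371  137.84535634] 90.95333739946477 [ 0.03890241 -0.04325794 -1.22936365] 0.6807071205184346 15.225
2 rows
[[0.0006, 0.0015, 0.0389], [0.0007, 0.0015, 0.0389]]
[[-0.06, -0.09, 0.03], [-0.06, -0.09, 0.03]]
```

View pics/c3.png

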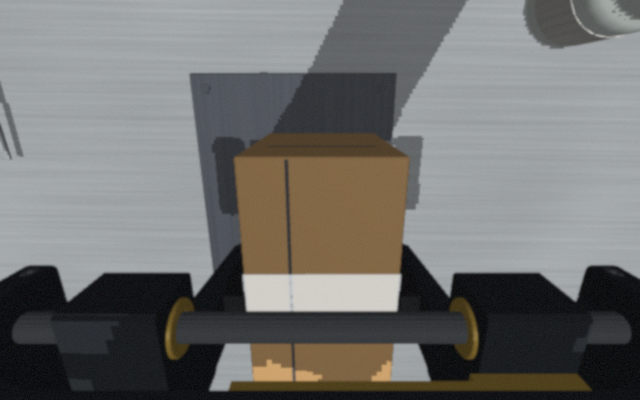

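Emit:
play_rows:
  linear:
    - [0, 0.0015, 0.038]
    - [0, 0.0015, 0.036]
  rot:
    - [-0.06, -0.1, 0]
    - [-0.06, -0.1, 0]

```text
clock: 15.48
ee_pos: [525.2, -271.0, 64.1]
eef_rot: [0.002, 0.7, 0.714, 0.002]
force: [-0.4, -0.1, -1.6]
opening: 0.677
```

```bash
python3 - <<'E'
from h import *
eyes.get_image("wrist")
p,r,s=pose();print(p,yawof(r),s['force'],s['opening'],s['clock'])
plan([((522,-272,47),90.9)],45)
E
```

```text
[ 523.13213604 -269.05342682   59.72315801] 91.23314948898047 [-0.40543888  1.03700105 -4.62586988] 0.6811439124234007 15.525
1 rows
[[-0.003, -0.0012, 0.0127]]
[[0.04, -0.14, 0.33]]
```

Emit:
play_rows:
  linear:
    - [-0.0035, 0, 0.0105]
  rot:
    - [0, -0.1, 0.3]

```text
clock: 15.65
ee_pos: [523.8, -271.1, 49.0]
eef_rot: [-0.0, 0.701, 0.714, 0.001]
force: [1.1, -0.4, -1.9]
opening: 0.672
```

```bash
python3 - <<'E'
from h import *
eyes.get_image("wrist")
p,r,s=pose();print(p,yawof(r),s['force'],s['opening'],s['clock'],r.as_matrix()[:,2])
plan([((522,-272,43),90.9)],45)
E
```

```text
[ 522.60136583 -271.05731344   47.29689051] 91.01407251622142 [-0.75309379 -0.74091899 -3.21140358] 0.6772698745642001 15.7 [-0.00161662  0.00212241 -0.99999644]
1 rows
[[-0.0009, -0.0006, 0.0043]]
[[-0.09, -0.12, 0.11]]
```

Emit:
play_rows:
  linear:
    - [-0.001, 0, 0.003]
  rot:
    - [-0.1, -0.1, 0.1]

```text
clock: 15.82
ee_pos: [523.2, -272.0, 44.8]
eef_rot: [0.0, 0.701, 0.713, 0.0]
force: [0.9, 0.5, -1.8]
opening: 0.681
```

```bash
python3 - <<'E'
from h import *
eyes.get_image("wrist")
p,r,s=pose();print(p,yawof(r),s['force'],s['opening'],s['clock'],r.as_matrix()[:,2])
E
```

```text
[ 522.88746286 -271.86693066   44.37891068] 90.9349927033025 [-0.03900223 -0.42008131 -2.48871331] 0.6785373906566625 15.875 [ 6.38993550e-04  2.85142869e-04 -9.99999755e-01]
```

Emit:
play_rows:
  linear:
    - [0, 0.002, 0.0015]
  rot:
    - [0, 0, 0]

```text
clock: 16.0
ee_pos: [525.4, -272.2, 43.7]
eef_rot: [0.001, 0.701, 0.713, 0.001]
force: [1.6, 1.0, -2.3]
opening: 0.678
```

```bash
python3 - <<'E'
from h import *
eyes.get_image("wrist")
p,r,s=pose();print(p,yawof(r),s['force'],s['opening'],s['clock'],r.as_matrix()[:,2])
E
```

```text
[ 525.66208814 -272.10191003   43.63608415] 90.93812471025383 [ 0.22015088  0.46126017 -0.34051077] 0.6834276783731557 16.05 [ 1.96263906e-03 -2.95125308e-04 -9.99998030e-01]
```

Emit:
play_rows:
  linear:
    - [0.005, 0.007, 0.001]
    - [0.004, 0.007, 0.001]
  rot:
    - [-0.05, 0, 0]
    - [-0.05, 0, 0]

```text
clock: 16.3
ee_pos: [539.4, -265.0, 43.6]
eef_rot: [0.002, 0.702, 0.712, 0.0]
force: [-4.6, -1.7, 7.1]
opening: 0.678
```

```bash
python3 - <<'E'
from h import *
eyes.get_image("wrist")
p,r,s=pose();print(p,yawof(r),s['force'],s['opening'],s['clock'],r.as_matrix()[:,2])
E
```

```text
[ 540.73652738 -264.22579174   43.62806429] 90.87238462777334 [-1.51532373 -0.94321749  5.5079749 ] 0.6770453139372791 16.35 [ 0.00506266 -0.00247807 -0.99998411]
```

Emit:
play_rows:
  linear:
    - [0.004, 0.002, 0]
  rot:
    - [-0.2, -0.1, 0]

```text
clock: 16.48
ee_pos: [543.3, -260.4, 44.1]
eef_rot: [0.005, 0.702, 0.712, 0.002]
force: [-0.5, -1.4, -1.0]
opening: 0.679
```

```bash
python3 - <<'E'
from h import *
eyes.get_image("wrist")
p,r,s=pose();print(p,yawof(r),s['force'],s['opening'],s['clock'],r.as_matrix()[:,2])
plan([((543,-259.5,43.6),90.9)],45)
E
```

```text
[ 543.84469278 -259.57293091   44.07758962] 90.90166700616176 [ 0.07722672 -1.64520669  1.4910658 ] 0.6788491105629428 16.525 [ 0.01039436 -0.00468282 -0.99993501]
1 rows
[[0.0001, -0.0008, 0.0005]]
[[0.59, 0.28, 0.0]]
```

Emit:
play_rows:
  linear:
    - [0.001, 0.001, 0.0007]
  rot:
    - [0.6, 0.3, 0]

```text
clock: 16.65
ee_pos: [544.2, -259.5, 43.6]
eef_rot: [-0.0, 0.702, 0.712, -0.001]
force: [-6.6, -3.8, 5.8]
opening: 0.68
```

```bash
python3 - <<'E'
from h import *
eyes.get_image("wrist")
p,r,s=pose();print(p,yawof(r),s['force'],s['ft_torque'],s['opening'],s['clock'],r.as_matrix()[:,2])
plan([((543,-259.5,43.6),90.9)],45)
E
```

```text
[ 544.16037119 -259.51982512   43.58084782] 90.8290032169469 [-4.29048191 -2.34451246  4.37030941] [-0.53406389  0.79473342 -0.22842209] 0.6749490590310954 16.7 [-2.22032918e-03 -1.80414765e-04 -9.99997519e-01]
1 rows
[[0.0, -0.0012, -0.0]]
[[-0.13, 0.01, -0.07]]
```

Emit:
play_rows:
  linear:
    - [0.002, 0.001, 0.0002]
  rot:
    - [-0.1, 0, 0]

```text
clock: 16.82
ee_pos: [544.2, -259.5, 43.6]
eef_rot: [0.0, 0.703, 0.712, -0.001]
force: [-5.7, -6.3, 5.0]
opening: 0.677
```

```bash
python3 - <<'E'
from h import *
eyes.get_image("wrist")
p,r,s=pose();print(p,yawof(r),s['force'],s['ft_torque'],s['opening'],s['clock'],r.as_matrix()[:,2])
E
```

```text
[ 544.20080503 -259.48029656   43.64888982] 90.74020039474168 [-3.65496835 -4.67209952  2.69246168] [-0.94550714  0.7630222   0.05676304] 0.6783388480480167 16.875 [-0.00180747 -0.00217592 -0.999996  ]
```

Emit:
play_rows:
  linear:
    - [0.004, 0.004, 0.0006]
  rot:
    - [-0.1, 0.1, 0]

```text
clock: 17.0
ee_pos: [544.3, -259.4, 43.5]
eef_rot: [-0.001, 0.704, 0.711, -0.003]
force: [-16.9, -9.3, 17.5]
opening: 0.68
```

```bash
python3 - <<'E'
from h import *
d=eyes.get_image("wrist"); cv2.imwrite("pics/f1.png",d["pixels"])
p,r,s=pose();print(p,yawof(r),s['force'],s['ft_torque'],s['opening'],s['clock'],r.as_matrix()[:,2])
X,ok=cloud(d)
for n,z,tol,box in [("cart",85,5,(450,620,-330,-200)),("plate",10,3,(380,640,-420,-180)),("fence",35,4,(430,620,-240,-190))]:
    c=comp(X,ok,z,tol,box)
    if c: print(n,len(c[1]),c[1][:,2].mean(),c[2])
E
```

```text
[ 544.32039198 -259.46804679   43.56891923] 90.55762450468015 [-12.76976503  -7.4735369   12.60278682] [-1.43947943  2.41444814  0.13159891] 0.6746245488400731 17.05 [-0.00630463 -0.00372954 -0.99997317]
cart 27678 84.49659306033949 ((513.5606689453125, -259.9820861816406), (63.22956848144531, 94.10895538330078), 0.11729713529348373)
plate 57527 9.34413109104884 ((503.3630065917969, -300.926513671875), (171.0308837890625, 170.8345489501953), 0.7742617726325989)
fence 757 34.41087765236384 ((480.36328125, -225.3749542236328), (16.43452262878418, 13.187909126281738), 0.9017848968505859)
```

View pics/f1.png

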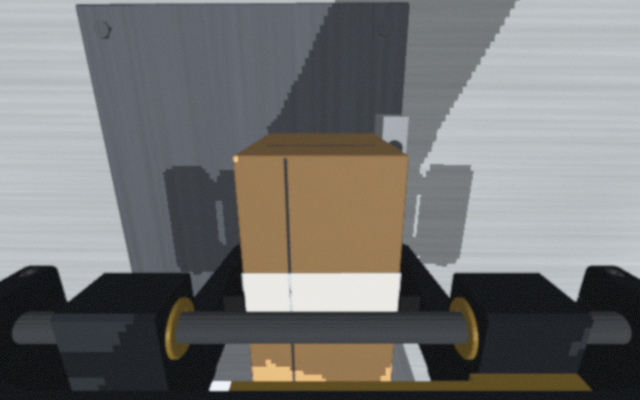

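```bash
cat > yaw.py <<'E'
from h import *
def edges(tag):
    d=eyes.get_image("wrist"); cv2.imwrite(f"pics/{tag}.png",d["pixels"]); X,ok=cloud(d)
    p,r,s=pose();print(p.round(2),yawof(r).round(2),s['force'].round(1),s['ft_torque'].round(2),round(s['opening'],3),s['clock'],r.as_matrix()[:,2].round(4))
    def fit(m,mode,lo,hi,z,sel):
        pts=[]
        for i in range(lo,hi):
            a=np.nonzero(m[:,i] if mode=="col" else m[i])[0]
            if len(a)==0: continue
            e=a.min() if sel=="min" else a.max()
            pts.append((i,e) if mode=="col" else (e,i))
        W=pix2plane(d,pts,z)[:,:2]
        vx,vy,x0,y0=cv2.fitLine(W.astype(np.float32),cv2.DIST_HUBER,0,.01,.01).ravel()
        a=np.degrees(np.arctan2(vy,vx)); return round(float(a),2),round(float(x0),1),round(float(y0),1),len(pts)
    Z=cv2.medianBlur(X[...,2].astype(np.float32),3)
    mc=abs(Z-85)<4; mp=abs(Z-10)<3.5; mf=abs(Z-35)<4
    print("carton back edge(-90)",fit(mc,"col",245,398,85,"min"))
    b=mc.copy(); b[:, :220]=0; b[:,420:]=0
    print("carton -y side",fit(b,"row",165,240,85,"min")," +y side",fit(b,"row",165,235,85,"max"))
    print("plate back edge",fit(mp,"col",90,400,10,"min"))
    b=mp.copy(); b[:,220:]=0
    print("plate -y edge",fit(b,"row",30,230,10,"min"))
    b=mp.copy(); b[:,:390]=0
    print("plate +y edge",fit(b,"row",10,105,10,"max"))
    return d,X,ok
E
python3 -c "
from yaw import *
edges('f2'); plan([((544.2,-259.5,43.6),90.8)],45)"
```

```text
[ 544.28 -259.48   43.55] 90.55 [-12.5  -6.8  11.8] [-1.48  2.34  0.06] 0.678 17.1 [-0.0061 -0.0036 -1.    ]
carton back edge(-90) (-89.44, 482.0, -262.4, 153)
carton -y side (0.66, 499.4, -290.0, 75)  +y side (0.73, 497.8, -231.3, 70)
plate back edge (-89.25, 418.8, -300.1, 310)
plate -y edge (0.79, 483.4, -384.6, 200)
plate +y edge (0.78, 443.1, -217.3, 95)
1 rows
[[-0.0, -0.0001, -0.0001]]
[[-0.35, 0.2, -0.25]]
```

Emit:
play_rows:
  linear:
    - [0.004, 0.0045, -0.0002]
  rot:
    - [-0.35, 0.2, -0.25]

```text
clock: 17.23
ee_pos: [544.3, -259.5, 43.6]
eef_rot: [-0.001, 0.703, 0.711, -0.003]
force: [-11.1, -7.8, 3.2]
opening: 0.68
```

```bash
python3 -c "
from yaw import *
edges('f3'); plan([((544.2,-259.5,43.6),90.8)],45)"
```

```text
[ 544.26 -259.45   43.56] 90.59 [-10.9  -7.3   7.5] [-1.75  2.28 -0.02] 0.68 17.275 [-0.0068 -0.003  -1.    ]
carton back edge(-90) (-89.4, 482.1, -264.3, 153)
carton -y side (0.81, 499.4, -290.0, 75)  +y side (0.79, 497.8, -231.3, 70)
plate back edge (-89.28, 418.8, -299.5, 310)
plate -y edge (0.79, 483.5, -384.6, 200)
plate +y edge (0.77, 443.1, -217.3, 95)
1 rows
[[-0.0001, -0.0001, -0.0]]
[[-0.39, 0.17, -0.21]]
```

```bash
python3 -c "
from yaw import *
d,X,ok=edges('f4')
for z,tol,box in ((85,4,(450,620,-330,-200)),(10,3,(380,640,-420,-180))):
    b,P,rc=comp(X,ok,z,tol,box,5); b=cv2.erode(b.astype(np.uint8),np.ones((5,5)))>0; P=X[b]
    P=P[np.abs(P[:,2]-np.median(P[:,2]))<3]
    c=np.linalg.lstsq(np.c_[P[:,:2]-P[:,:2].mean(0),np.ones(len(P))],P[:,2],rcond=None)[0]; print(np.degrees(c[:2]),c[2],P.min(0)[:2],P.max(0)[:2])
for c in ('scene','top'):
    t=eyes.get_image(c); r=(slice(180,300),slice(160,300)) if c=='scene' else (slice(150,260),slice(340,460))
    cv2.imwrite(f'pics/f4{c}.png',cv2.resize(t['pixels'][r],None,fx=4.5,fy=4.5,interpolation=cv2.INTER_CUBIC))
"
```

```text
[ 544.28 -259.44   43.55] 90.59 [-12.8  -7.1   7. ] [-1.77  2.26 -0.02] 0.677 17.325 [-0.0068 -0.003  -1.    ]
carton back edge(-90) (-89.41, 482.0, -258.9, 153)
carton -y side (0.88, 499.4, -290.0, 75)  +y side (0.78, 497.8, -231.3, 70)
plate back edge (-89.28, 418.8, -299.4, 310)
plate -y edge (0.79, 483.5, -384.6, 200)
plate +y edge (0.76, 443.1, -217.3, 95)
[ 0.38839646 -0.11111666] 84.44228498779945 [ 482.16062754 -305.46528699] [ 544.6459289  -215.09016536]
[-0.01212609 -0.04074466] 9.348343125454054 [ 418.33759478 -385.69584176] [ 586.08420851 -217.54662728]
```

View pics/f4scene.png

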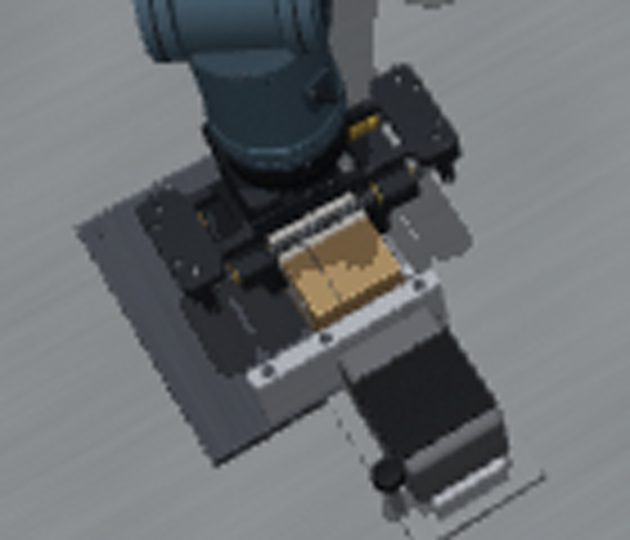

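```bash
python3 -c "
from yaw import *
d,X,ok=edges('f5')
m=ok&(abs(X[...,2]-85)<4)&(X[...,1]>-286)&(X[...,1]<-235)&(X[...,0]>485)&(X[...,0]<545)
m=cv2.morphologyEx(m.astype(np.uint8),cv2.MORPH_OPEN,np.ones((3,3)));m[270:]=0
P=X[m>0]
for a in range(485,545,6):
    q=P[(P[:,0]>a)&(P[:,0]<a+6)]
    if len(q): print(a,len(q),np.median(q[:,2]).round(2))
q=P[P[:,0]<515]; c=np.linalg.lstsq(np.c_[q[:,:2]-q[:,:2].mean(0),np.ones(len(q))],q[:,2],rcond=None)[0]; print(np.degrees(c[:2]))
"
```

```text
[ 544.3  -259.43   43.58] 90.59 [-12.3  -8.    7.5] [-1.68  2.29  0.  ] 0.681 17.475 [-0.0067 -0.003  -1.    ]
carton back edge(-90) (-89.41, 482.1, -268.6, 153)
carton -y side (0.75, 498.1, -290.0, 75)  +y side (0.78, 497.8, -231.3, 70)
plate back edge (-89.29, 418.8, -299.4, 310)
plate -y edge (0.79, 483.5, -384.6, 200)
plate +y edge (0.79, 443.1, -217.3, 95)
485 2482 84.37
491 2408 84.37
497 2292 84.33
503 2190 84.37
509 2086 84.35
515 2000 84.33
521 1598 84.32
527 1 82.45
[-0.02841012 -0.16062738]
```

Emit:
play_rows:
  linear:
    - [0.006, 0.0045, 0.0003]
  rot:
    - [-0.2, 0.1, -0.2]

```text
clock: 17.6
ee_pos: [544.3, -259.4, 43.6]
eef_rot: [-0.001, 0.704, 0.71, -0.006]
force: [-12.3, -14.6, 10.9]
opening: 0.678
```

```bash
python3 -c "
from yaw import *
d,X,ok=edges('f6')
for i in range(8): eyes.get_image('wrist')
edges('f7')
t=eyes.get_image('top'); cv2.imwrite('pics/f7top.png',t['pixels'])
"
```

```text
[ 544.3 -259.4   43.6] 90.52 [-11.9 -12.3   9. ] [-2.19  2.28  0.02] 0.678 17.65 [-0.0094 -0.0069 -0.9999]
carton back edge(-90) (-88.98, 481.9, -257.6, 153)
carton -y side (0.76, 499.6, -289.9, 75)  +y side (0.8, 499.0, -231.1, 70)
plate back edge (-89.24, 418.9, -313.2, 310)
plate -y edge (0.77, 483.3, -384.6, 200)
plate +y edge (0.77, 443.0, -217.3, 95)
[ 544.3  -259.42   43.59] 90.51 [-13.1 -11.5   9. ] [-2.17  2.31  0.09] 0.675 18.1 [-0.0092 -0.0066 -0.9999]
carton back edge(-90) (-88.98, 481.8, -250.0, 153)
carton -y side (0.8, 498.4, -289.9, 75)  +y side (0.75, 498.0, -231.2, 70)
plate back edge (-89.25, 418.9, -313.2, 310)
plate -y edge (0.77, 483.3, -384.6, 200)
plate +y edge (0.74, 443.0, -217.3, 95)
```

View pics/f7top.png

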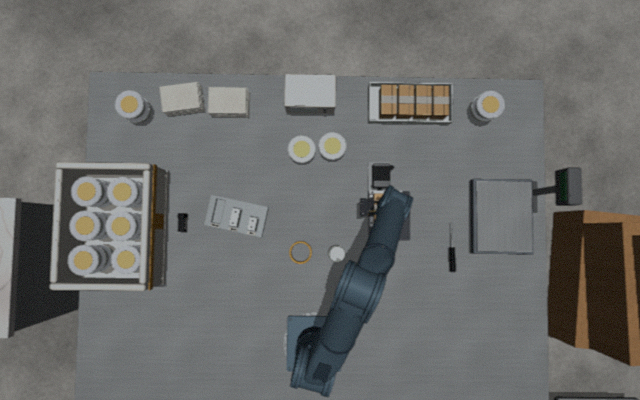

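```bash
python3 -c "
from yaw import *
d=eyes.get_image('wrist');X,ok=cloud(d)
for (z,b) in ((85,(485,518,-286,-235)),(10,(425,470,-380,-240))):
    m=ok&(abs(X[...,2]-z)<4)&(X[...,1]>b[2])&(X[...,1]<b[3])&(X[...,0]>b[0])&(X[...,0]<b[1])
    q=X[m]; c=np.linalg.lstsq(np.c_[q[:,:2]-q[:,:2].mean(0),np.ones(len(q))],q[:,2],rcond=None)[0]; print(len(q),np.degrees(c[:2]),c[2])
print(pose()[2]['force'])
"
```

```text
12581 [ 0.03195709 -0.28241874] 84.42285173415186
23879 [-0.04615648 -0.0599801 ] 9.356232246534914
[-11.4933684  -11.93196266   9.03033683]
```

Emit:
play_rows:
  linear:
    - [0.005, 0.0045, 0.0]
  rot:
    - [-0.5, 0.9, -0.2]

```text
clock: 18.32
ee_pos: [544.4, -259.6, 43.5]
eef_rot: [-0.004, 0.704, 0.71, -0.001]
force: [-11.8, -8.3, 8.0]
opening: 0.677
```

```bash
python3 -c "
from yaw import *
d,X,ok=edges('f8')
for (z,b) in ((85,(485,518,-286,-235)),(10,(425,470,-380,-240))):
    m=ok&(abs(X[...,2]-z)<4)&(X[...,1]>b[2])&(X[...,1]<b[3])&(X[...,0]>b[0])&(X[...,0]<b[1])
    q=X[m]; c=np.linalg.lstsq(np.c_[q[:,:2]-q[:,:2].mean(0),np.ones(len(q))],q[:,2],rcond=None)[0]; print(len(q),np.degrees(c[:2]),c[2])
plan([((544.3,-259.5,43.6),90.8)],45)
"
```

```text
[ 544.37 -259.57   43.56] 90.51 [-11.4  -9.5   7. ] [-2.41  2.31  0.37] 0.678 18.375 [-0.0066  0.0053 -1.    ]
carton back edge(-90) (-89.02, 482.0, -263.0, 153)
carton -y side (0.77, 499.4, -290.2, 75)  +y side (0.77, 498.0, -231.5, 70)
plate back edge (-89.45, 418.9, -314.3, 310)
plate -y edge (0.76, 470.0, -384.8, 200)
plate +y edge (0.73, 443.2, -217.3, 95)
12592 [0.01737729 0.08147272] 84.3500638737353
24213 [-0.01891715 -0.06137653] 9.35358058155133
1 rows
[[0.0001, -0.0001, -0.0]]
[[-0.38, -0.31, -0.29]]
```

Emit:
play_rows:
  linear:
    - [0.005, 0.0045, 0.0002]
  rot:
    - [-0.2, 0.05, -0.2]

```text
clock: 18.5
ee_pos: [544.3, -259.6, 43.5]
eef_rot: [-0.004, 0.704, 0.71, -0.003]
force: [-12.1, -8.6, 9.9]
opening: 0.676
```

```bash
python3 -c "
from yaw import *
edges('f9')
for i in range(4): d,X,ok=eyes.get_image('wrist'),0,0
X,ok=cloud(d)
for (z,b) in ((85,(485,518,-286,-235)),(10,(425,470,-380,-240))):
    m=ok&(abs(X[...,2]-z)<4)&(X[...,1]>b[2])&(X[...,1]<b[3])&(X[...,0]>b[0])&(X[...,0]<b[1])
    q=X[m]; c=np.linalg.lstsq(np.c_[q[:,:2]-q[:,:2].mean(0),np.ones(len(q))],q[:,2],rcond=None)[0]; print(len(q),np.degrees(c[:2]),c[2])
print(pose()[2]['force'])
"
```

```text
[ 544.35 -259.5    43.51] 90.52 [-12.1  -9.4   8.7] [-2.14  2.4   0.29] 0.676 18.55 [-0.0099  0.0018 -0.9999]
carton back edge(-90) (-89.16, 481.9, -255.3, 153)
carton -y side (0.72, 498.2, -290.2, 75)  +y side (0.7, 498.1, -231.5, 70)
plate back edge (-89.26, 418.7, -299.9, 310)
plate -y edge (0.77, 483.2, -384.6, 200)
plate +y edge (0.69, 450.5, -217.2, 95)
12577 [-0.04342811  0.03401262] 84.35258108023169
24073 [-0.03831575 -0.06555519] 9.355149354933612
[-11.86776534  -8.8914553    8.82464067]
```

Flat within about 0.1°, square within about 0.1°, and pressed steadily at 12 N and 9 N. Handing in.

```bash
python3 -c "
from h import *
print(env.job_done()); p,r,s=pose(); print(p,s['force'],s['clock'])"
```

```text
the job is handed in; nothing more can be done
None
the job is handed in; nothing more can be done
```

The job is handed in. The setting block is back in its own pocket, and the gripper is holding the carton pressed into the jig corner. The simulator gave no verdict. The last clock reading was about 18.8 s of the 72 s allowed.

- **Block:** I lifted it from the jig and lowered it into the middle pocket until it touched the floor, then let go. Afterwards its top measured 65.3 mm (66 mm expected), and its position and yaw matched the pocket to about 1 mm and 0.5°.
- **Floor contact:** the force at touchdown briefly read about 40 N through the held block. That is the same figure as the limit for the arm or gripper body, and far below the 120 N wrist limit.
- **Carton:** I stood it on the jig plate with a narrow end against the end stop and pressed it into the corner at a grip setting of 25 N.
    - **Press:** it held steady at about 12 N on the end stop, 9 N on the side fence and 9 N downwards.
    - **Squareness:** the long sides were 0.7° in yaw against 0.77° for the plate. The carton was flat to about 0.1°, and its top was 75.0 mm above the plate.
    - **Disagreement:** by plate-edge geometry the end-stop gap could be up to about 1 mm, which is within the depth error. A further push did not move it, so I took it as in contact.
- **Everything else:** the last overhead picture showed nothing else on the bench had visibly moved. I did not measure each item.

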